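# Set up the ash sample divider for a run

## Task

Get the ash divider ready for a run. First, so that no dust drops into clean pans, tip the blue dust lid up by its edge tab with the opposite edge still resting on the funnel, then lift it off and lay it flat on the bench, right way up. Then stand every steel sample pan in the carriage, with the keeper bar swung clear, long side against long side: the first hard against the end stop below the chute, each further one pushed up flush so no gap is left; finally push the keeper bar's free end round until the bar meets its stop over the pan edges, and leave the valve, vial, filter disc and elbow alone.

Things in the scene. Friction and masses are not known exactly. Their poses are not given: they have to be found in the camera images.
- divider: fixed unit: funnel on a stand, sloped chute, grey pan carriage. Origin on the bench below the end stop's face, on the carriage's centre line; z up; but for a small yaw, x points away from the robot. The pan row starts at y = 0 and runs to -y: flush pan k = 0..3 has its centre at x 0, y -(22 + 44 k) mm. The bench round x -200, y 100 mm (before the funnel) starts clear for the lid
- stop_face (a point): middle of the carriage end stop's pan-side face, at the carriage floor, 28 mm above the bench; divider axes. The floor is 79 mm wide (x), runs to y = -250 mm and is open at that end; lips 6 mm high leave a channel 69 mm wide. The end stop is 79 mm wide and stands 30 mm over the floor; the chute's lower end hangs some 50 mm behind it, its lip 90 to 115 mm above the bench
- keeper_pivot (a point): fixed upright pin on which the keeper bar swings, at mid-thickness of the bar, 75 mm above the bench; x -33, y 50 mm in the divider's frame, same axes. The bar is flat steel, 20 mm wide, 8 mm thick, its underside 71 mm above the bench (3 mm over the pans' tops), and reaches 295 mm from the pin
- keeper (a joint): opening angle of the keeper bar (rad): 0 = against its stop post, the bar lying along the divider's -y over the pans' near edges; grows as the free end swings towards the robot, to 0.85 at most. It stays where it is left (about 0.5 N at the handle moves it). From about 0.6 rad up it is out of the gripper's way for loading pans
- keeper_handle (a point): centre of the upright red handle pin near the keeper bar's free end: 16 mm thick, 45 mm tall, standing on top of the bar, its axis 265 mm from the pivot pin; this point is 101 mm above the bench
- lid_centre (a point): centre of the underside of the blue dust lid's top plate. Lid: 122 mm across, 11 mm tall, a 4 mm plate with a skirt 7 mm deep (116 mm inside) hanging loosely round the funnel's rim; 90 g. Gripped by its tab. z up when right way up, -x points to the tab. On the bench this point is 7 mm up, on the funnel 270 mm
- lid_tab (a point): grip point of the lid's tab: an upright fin on the edge of the lid, 55 mm from the lid's axis, 9 mm thick (along the lid's x), 30 mm wide (y), rising 36 mm over the plate; this point is 22 mm above the top of the plate. Lid axes
- funnel_mouth (a point): centre of the funnel's rim, 270 mm above the bench; the rim is 106 mm across outside
- pan0_centre (a point): centre (half-way up) of a sample pan: an open steel box, 62 mm long (x), 44 mm wide (y), 40 mm tall, walls 2.5 mm, 120 g, with orange edge guards on the two short sides. Its 62 mm sides face +y and -y and are the ones to be butted. Some of the four pans may be absent
- pan1_centre (a point): centre (half-way up) of a sample pan: an open steel box, 62 mm long (x), 44 mm wide (y), 40 mm tall, walls 2.5 mm, 120 g, with orange edge guards on the two short sides. Its 62 mm sides face +y and -y and are the ones to be butted. Some of the four pans may be absent
- pan2_centre (a point): centre (half-way up) of a sample pan: an open steel box, 62 mm long (x), 44 mm wide (y), 40 mm tall, walls 2.5 mm, 120 g, with orange edge guards on the two short sides. Its 62 mm sides face +y and -y and are the ones to be butted. Some of the four pans may be absent
- pan3_centre (a point): centre (half-way up) of a sample pan: an open steel box, 62 mm long (x), 44 mm wide (y), 40 mm tall, walls 2.5 mm, 120 g, with orange edge guards on the two short sides. Its 62 mm sides face +y and -y and are the ones to be butted. Some of the four pans may be absent
- place0 (a point): where the centre of pan number 1 from the end stop lies when the row is flush: 22 mm from the stop's face along the divider's -y, 48 mm above the bench; divider axes
- place1 (a point): where the centre of pan number 2 from the end stop lies when the row is flush: 66 mm from the stop's face along the divider's -y, 48 mm above the bench; divider axes
- place2 (a point): where the centre of pan number 3 from the end stop lies when the row is flush: 110 mm from the stop's face along the divider's -y, 48 mm above the bench; divider axes
- place3 (a point): where the centre of pan number 4 from the end stop lies when the row is flush: 154 mm from the stop's face along the divider's -y, 48 mm above the bench; divider axes
- valve: bystander: steel ball valve with a yellow lever, 60 mm long, lying on the bench; origin at its underside
- vial: bystander: cobalt blue glass vial with black cap, 30 mm thick, 66 mm tall, standing; origin at its underside
- disc: bystander: dark grey silicon carbide filter disc, 60 mm across, 24 mm thick; origin at its underside
- elbow: bystander: bronze pipe elbow, about 45 mm square, 32 mm tall; origin at its underside
Things that resemble listed ones, but are neither listed nor needed, are in the scene too. Leave any green or red look-alike of the part that bears pan1_centre alone.

How it is judged:
On the way, in this order (a step that is already met when the one before it is completed fails the run):
1. the lid is tipped up at its tab (about 10 degrees or more) while its opposite edge is still on the funnel (angle between lid_centre's own z axis and vertical above 0.17 rad and distance between lid_centre and funnel_mouth below 0.05 m), for 0.1 s.
2. the lid lies flat on the bench, right way up, let go (angle between lid_centre's own z axis and vertical below 0.08 rad and height (world z) of lid_centre below 0.013 m and linear speed of lid below 0.02 m/s and contact force between the fingers and lid below 0.1 N), for 0.2 s.
3. all pans stand in the carriage in a flush row from the end stop, the keeper bar still swung open (x of pan0_centre in the frame of divider between -0.009 and 0.009 m and z of pan0_centre in the frame of divider between 0.044 and 0.052 m and angle between the y axis of each of pan0_centre, pan1_centre, pan2_centre, pan3_centre and the y axis of divider, either way round below 0.07 rad and angle between each of pan0_centre, pan1_centre, pan2_centre, pan3_centre's own z axis and vertical below 0.06 rad and (distance between pan0_centre and pan1_centre below 0.0475 m or distance between pan0_centre and pan2_centre below 0.0475 m or distance between pan0_centre and pan3_centre below 0.0475 m) and (y of pan0_centre in the frame of divider between -0.025 and -0.019 m or (y of pan0_centre in the frame of divider between -0.0705 and -0.063 m and distance between any of pan1_centre, pan2_centre, pan3_centre and place0 below 0.014 m) or (y of pan0_centre in the frame of divider between -0.116 and -0.107 m and distance between any of pan1_centre, pan2_centre, pan3_centre and place1 below 0.014 m) or (y of pan0_centre in the frame of divider between -0.1615 and -0.151 m and distance between any of pan1_centre, pan2_centre, pan3_centre and place2 below 0.014 m)) and x of pan1_centre in the frame of divider between -0.009 and 0.009 m and z of pan1_centre in the frame of divider between 0.044 and 0.052 m and (distance between pan1_centre and pan0_centre below 0.0475 m or distance between pan1_centre and pan2_centre below 0.0475 m or distance between pan1_centre and pan3_centre below 0.0475 m) and (y of pan1_centre in the frame of divider between -0.025 and -0.019 m or (y of pan1_centre in the frame of divider between -0.0705 and -0.063 m and distance between any of pan0_centre, pan2_centre, pan3_centre and place0 below 0.014 m) or (y of pan1_centre in the frame of divider between -0.116 and -0.107 m and distance between any of pan0_centre, pan2_centre, pan3_centre and place1 below 0.014 m) or (y of pan1_centre in the frame of divider between -0.1615 and -0.151 m and distance between any of pan0_centre, pan2_centre, pan3_centre and place2 below 0.014 m)) and x of pan2_centre in the frame of divider between -0.009 and 0.009 m and z of pan2_centre in the frame of divider between 0.044 and 0.052 m and (distance between pan2_centre and pan0_centre below 0.0475 m or distance between pan2_centre and pan1_centre below 0.0475 m or distance between pan2_centre and pan3_centre below 0.0475 m) and (y of pan2_centre in the frame of divider between -0.025 and -0.019 m or (y of pan2_centre in the frame of divider between -0.0705 and -0.063 m and distance between any of pan0_centre, pan1_centre, pan3_centre and place0 below 0.014 m) or (y of pan2_centre in the frame of divider between -0.116 and -0.107 m and distance between any of pan0_centre, pan1_centre, pan3_centre and place1 below 0.014 m) or (y of pan2_centre in the frame of divider between -0.1615 and -0.151 m and distance between any of pan0_centre, pan1_centre, pan3_centre and place2 below 0.014 m)) and x of pan3_centre in the frame of divider between -0.009 and 0.009 m and z of pan3_centre in the frame of divider between 0.044 and 0.052 m and (distance between pan3_centre and pan0_centre below 0.0475 m or distance between pan3_centre and pan1_centre below 0.0475 m or distance between pan3_centre and pan2_centre below 0.0475 m) and (y of pan3_centre in the frame of divider between -0.025 and -0.019 m or (y of pan3_centre in the frame of divider between -0.0705 and -0.063 m and distance between any of pan0_centre, pan1_centre, pan2_centre and place0 below 0.014 m) or (y of pan3_centre in the frame of divider between -0.116 and -0.107 m and distance between any of pan0_centre, pan1_centre, pan2_centre and place1 below 0.014 m) or (y of pan3_centre in the frame of divider between -0.1615 and -0.151 m and distance between any of pan0_centre, pan1_centre, pan2_centre and place2 below 0.014 m)) and value of joint keeper above 0.25 rad), for 0.2 s.
At the end, for the whole second after the job is handed in: lid flat, right way up on the bench; every pan upright in the carriage, square within 4 degrees, the first within 3 mm of the end stop, each other within 3 mm of the one before, none skipped; keeper bar within 2 degrees of its stop; all let go and at rest (x of pan0_centre in the frame of divider between -0.009 and 0.009 m and z of pan0_centre in the frame of divider between 0.044 and 0.052 m and angle between the y axis of each of pan0_centre, pan1_centre, pan2_centre, pan3_centre and the y axis of divider, either way round below 0.07 rad and angle between each of pan0_centre, pan1_centre, pan2_centre, pan3_centre's own z axis and vertical below 0.06 rad and (distance between pan0_centre and pan1_centre below 0.0475 m or distance between pan0_centre and pan2_centre below 0.0475 m or distance between pan0_centre and pan3_centre below 0.0475 m) and (y of pan0_centre in the frame of divider between -0.025 and -0.019 m or (y of pan0_centre in the frame of divider between -0.0705 and -0.063 m and distance between any of pan1_centre, pan2_centre, pan3_centre and place0 below 0.014 m) or (y of pan0_centre in the frame of divider between -0.116 and -0.107 m and distance between any of pan1_centre, pan2_centre, pan3_centre and place1 below 0.014 m) or (y of pan0_centre in the frame of divider between -0.1615 and -0.151 m and distance between any of pan1_centre, pan2_centre, pan3_centre and place2 below 0.014 m)) and x of pan1_centre in the frame of divider between -0.009 and 0.009 m and z of pan1_centre in the frame of divider between 0.044 and 0.052 m and (distance between pan1_centre and pan0_centre below 0.0475 m or distance between pan1_centre and pan2_centre below 0.0475 m or distance between pan1_centre and pan3_centre below 0.0475 m) and (y of pan1_centre in the frame of divider between -0.025 and -0.019 m or (y of pan1_centre in the frame of divider between -0.0705 and -0.063 m and distance between any of pan0_centre, pan2_centre, pan3_centre and place0 below 0.014 m) or (y of pan1_centre in the frame of divider between -0.116 and -0.107 m and distance between any of pan0_centre, pan2_centre, pan3_centre and place1 below 0.014 m) or (y of pan1_centre in the frame of divider between -0.1615 and -0.151 m and distance between any of pan0_centre, pan2_centre, pan3_centre and place2 below 0.014 m)) and x of pan2_centre in the frame of divider between -0.009 and 0.009 m and z of pan2_centre in the frame of divider between 0.044 and 0.052 m and (distance between pan2_centre and pan0_centre below 0.0475 m or distance between pan2_centre and pan1_centre below 0.0475 m or distance between pan2_centre and pan3_centre below 0.0475 m) and (y of pan2_centre in the frame of divider between -0.025 and -0.019 m or (y of pan2_centre in the frame of divider between -0.0705 and -0.063 m and distance between any of pan0_centre, pan1_centre, pan3_centre and place0 below 0.014 m) or (y of pan2_centre in the frame of divider between -0.116 and -0.107 m and distance between any of pan0_centre, pan1_centre, pan3_centre and place1 below 0.014 m) or (y of pan2_centre in the frame of divider between -0.1615 and -0.151 m and distance between any of pan0_centre, pan1_centre, pan3_centre and place2 below 0.014 m)) and x of pan3_centre in the frame of divider between -0.009 and 0.009 m and z of pan3_centre in the frame of divider between 0.044 and 0.052 m and (distance between pan3_centre and pan0_centre below 0.0475 m or distance between pan3_centre and pan1_centre below 0.0475 m or distance between pan3_centre and pan2_centre below 0.0475 m) and (y of pan3_centre in the frame of divider between -0.025 and -0.019 m or (y of pan3_centre in the frame of divider between -0.0705 and -0.063 m and distance between any of pan0_centre, pan1_centre, pan2_centre and place0 below 0.014 m) or (y of pan3_centre in the frame of divider between -0.116 and -0.107 m and distance between any of pan0_centre, pan1_centre, pan2_centre and place1 below 0.014 m) or (y of pan3_centre in the frame of divider between -0.1615 and -0.151 m and distance between any of pan0_centre, pan1_centre, pan2_centre and place2 below 0.014 m)) and angle between lid_centre's own z axis and vertical below 0.08 rad and height (world z) of lid_centre below 0.013 m and value of joint keeper below 0.035 rad and linear speed of each of pan0, pan1, pan2, pan3, lid below 0.02 m/s); the robot touches nothing.
It fails at once if the valve is pushed aside by more than 3 cm or knocked over (distance of valve from where it was at the start of the episode above 0.03 m or angle between valve's own z axis and vertical above 0.5 rad).
It fails at once if the vial is pushed aside by more than 3 cm or knocked over (distance of vial from where it was at the start of the episode above 0.03 m or angle between vial's own z axis and vertical above 0.5 rad).
It fails at once if the disc is pushed aside by more than 3 cm or knocked over (distance of disc from where it was at the start of the episode above 0.03 m or angle between disc's own z axis and vertical above 0.5 rad).
It fails at once if the elbow is pushed aside by more than 3 cm or knocked over (distance of elbow from where it was at the start of the episode above 0.03 m or angle between elbow's own z axis and vertical above 0.5 rad).
Of pan0, pan1, pan2, pan3 only 3 to 4 are there at a start; the rules pass over those that are not, and their reading is None.
At some moment in a run one of pan0, pan1, pan2, pan3 may be knocked a few centimetres aside while the robot is not near it.
It also fails if it takes over 200 s, if anything falls off the work surface, if the arm or the gripper's body presses on something with over 40 N, if the wrist force passes 120 N, or if a joint passes its speed limit or range.

## Robot

A 6-joint arm with a two-finger parallel gripper is mounted at the origin on the work surface. World frame = base frame: x ahead of the robot, y to its left, z up, the work surface at z = 0. Lengths are in m, angles in rad, forces in N, time in s.
With the tool pointing down it reaches from about 0.35 to 0.975 m from the base axis. Payload 4.9 kg.
Tool frame: the origin (TCP) lies midway between the tips of the shut fingers; the grasp point (between the pads) lies behind it (manip.grasp_offset is the y of the grasp point in the tool frame, in m); y points along the fingers, z is the direction in which the jaws open and shut, and the axes are right-handed (so a half turn about y gives the same grasp; the last joint's range is limited). The gripper opens to 85 mm and grips with 20 to 120 N. Pads are 22 mm wide; open, the fingers measure 114 mm over their backs; the gripper's body (76 mm by 85 mm) begins 54 mm behind the grasp point. The pads swing forward as they close: fully open they stand 13 mm farther back than shut.
Start: joints at [-1.355, 0.053, 1.613, -0, 1.476, -0.119], TCP at [0.205, -0.59, 0.231] pointing down, gripper open.
Joint ranges: [-3.01, 3.01], [-1.01, 2.22], [0.06, 2.58], [-1.02, 4.17], [0.09, 2.62], [-3.14, 3.14]. Speed limits (rad/s): [2.57, 2.57, 3.14, 3.14, 3.14, 3.14].

## Interface

Orientations are given as a unit quaternion [w, x, y, z].
In Python, from plant import manip gives the robot as it stands. The module is installed in compiled form; this text tells all that it offers.
- The arm moves only by the shell command python3 -m jog 'ROWS'. ROWS is a JSON object of lists of equal length, an entry for each row: "offset": the shift along the world's x, y, z in units of 50 mm (1.0 is 50 mm), a list of three; "angular": the turn, a rotation vector about the world's x, y, z in units of 6 degrees (1.0 is 6 degrees), a list of three; "jaw": the finger opening in mm, from 0 to 85.4. In form: {"offset": [[tx, ty, tz], ...], "angular": [[ax, ay, az], ...], "jaw": [jaw, ...]}. A call has 1 to 12 rows; each row shifts and turns the commanded pose from where the row before left it; what a row does not reach is not made up. A row lasts 1/10 s, in which the tool goes at most 50 mm and 8.59 degrees, less where a joint would pass 70% of its speed; a pose out of reach is approached as far as the arm can. A call is refused whole if a number of a shift passes 1 or a number of a turn 1, either way. A call with a gripper value outside its range is refused whole. The fingers move at their own pace and stop on an object; the grip force is fixed at half the most. Time passes only in rows, so rows that do not move let the fingers close. It gives the time, the measured TCP pose, the force and the opening at its end, in the units of the state.
- manip.state(): the state, without advancing time (a new reading comes with each control period).
- manip.grab_frame(name): name is "side" or "top" or "wrist"; returns the picture (400x640x3 uint8, blue, green, red); there is no depth.
- manip.camera_model(name): a dict with "fx", "fy", "cx", "cy" (pixels), "rvec" (rotation vector, rad) and "tvec" (3), from world to camera coordinates, as OpenCV has them; the wrist camera has in their place "mount" (4x4, takes a point from camera to tool coordinates, whose origin is the TCP and whose axes are the tool frame's). Camera axes: x right, y down, z forward; pixel columns grow to the right and rows downward; lengths in m; the calibration is good to about 2 mm. A picture is of the moment at which its call begins: read the wrist's pose just before it. camera_model takes no time and is no camera call.
- manip.job_done(): hands the job in, once; it reports no verdict.
The state is a dict: "time": time; "joint_pos": joint angles; "joint_vel": joint speeds; "joint_efforts": joint torques, N m; "tool_pos": TCP position; "tool_rot": TCP orientation; "contact_force": force on the tool from outside, world axes, zero at the start; "ft_torque": the same for the moment, N m; "gripper_width": opening from 0.0 (shut) to 1.0 (fully open).
Only numpy, scipy, OpenCV 4.12 (cv2) and the standard library are available. Lean on these libraries where they do the work, as an engineer would, in place of code of your own. Each camera call takes 0.05 s, during which the arm holds its last target.

## Working session

There is one attempt and no reset: what is moved stays moved. The work goes in short steps, Python scripts to look and compute and a shell command to move; the robot and the scene stay as the last step left them, time stands still between calls to the robot, and variables do not carry over. Pictures are saved under pics/ and viewed, and the job is handed in when it is done.

```bash
mkdir -p pics; ls; cat > h.py <<'E'
import numpy as np, cv2
from scipy.spatial.transform import Rotation as R
from plant import manip
def q(s): w=s['tool_rot']; return R.from_quat([w[1],w[2],w[3],w[0]])
def cam(name,st=None):
    m=manip.camera_model(name)
    K=np.array([[m['fx'],0,m['cx']],[0,m['fy'],m['cy']],[0,0,1]])
    if 'mount' in m:
        st=st or manip.state()
        T=np.eye(4);T[:3,:3]=q(st).as_matrix();T[:3,3]=st['tool_pos']
        W=np.linalg.inv(T@np.array(m['mount']))
        return K,W[:3,:3],W[:3,3]
    Rm=cv2.Rodrigues(np.array(m['rvec'],float))[0]
    return K,Rm,np.array(m['tvec'],float).ravel()
def ray(c,u,v):
    K,Rm,t=c
    d=Rm.T@np.linalg.inv(K)@np.array([u,v,1.]);return -Rm.T@t,d
def onz(c,u,v,z):
    o,d=ray(c,u,v);return o+d*(z-o[2])/d[2]
def proj(c,P):
    K,Rm,t=c;p=K@(Rm@np.array(P,float)+t);return p[:2]/p[2]
def tri(c1,p1,c2,p2):
    o1,d1=ray(c1,*p1);o2,d2=ray(c2,*p2);d1/=np.linalg.norm(d1);d2/=np.linalg.norm(d2)
    A=np.stack([d1,-d2],1);s=np.linalg.lstsq(A,o2-o1,rcond=None)[0]
    a=o1+d1*s[0];b=o2+d2*s[1];return (a+b)/2,np.linalg.norm(a-b)
E
python3 - <<'E'
from h import *
s=manip.state();print(s, manip.grasp_offset)
for n in('side','top','wrist'):
    cv2.imwrite(f'pics/{n}0.png',manip.grab_frame(n));print(n,manip.camera_model(n))
E
```

```text
pics
{'time': 0.0, 'joint_pos': array([-1.35501689e+00,  5.33738742e-02,  1.61429033e+00,  3.72996222e-05,
        1.47596160e+00, -1.18990811e-01]), 'joint_vel': array([-0.00045619,  0.0016922 ,  0.00027702,  0.00046045, -0.00073256,
        0.00055236]), 'joint_efforts': array([-2.37166212e-03, -3.93680906e+01, -3.70175457e+01, -3.59102041e-04,
        7.04679958e-03,  7.29043109e-06]), 'tool_pos': array([ 0.20522933, -0.58969836,  0.23005464]), 'tool_rot': array([ 0.11778427, -0.11782759,  0.69794258, -0.69650534]), 'contact_force': array([0.07388105, 0.70735892, 0.08567401]), 'ft_torque': array([-0.0456358 ,  0.08876938,  0.04687904]), 'gripper_width': 0.9989003123915126} -0.0187
side {'fx': 417.2768913790136, 'fy': 417.2768913790136, 'cx': 325.21050381778537, 'cy': 196.22884111772848, 'rvec': array([ 0.51665444, -2.63108111,  1.29717007]), 'tvec': array([0.54079767, 0.26780001, 1.23401811])}
top {'fx': 424.30646279657486, 'fy': 424.30646279657486, 'cx': 318.51801000176226, 'cy': 202.2399514324566, 'rvec': array([ 2.16753633, -2.22506994,  0.06637171]), 'tvec': array([0.06317555, 0.58029576, 1.48013123])}
wrist {'fx': 304.7650398482963, 'fy': 304.7650398482963, 'cx': 322.2477366898217, 'cy': 195.06384639065922, 'mount': array([[ 1.72238676e-04,  9.48077467e-01,  3.18039443e-01,
        -8.16578738e-02],
       [-6.75615421e-04, -3.18039265e-01,  9.48077301e-01,
        -1.41936796e-01],
       [ 9.99999757e-01, -3.78167931e-04,  5.85757095e-04,
         5.73981548e-04],
       [ 0.00000000e+00,  0.00000000e+00,  0.00000000e+00,
         1.00000000e+00]])}
```

View pics/side0.png

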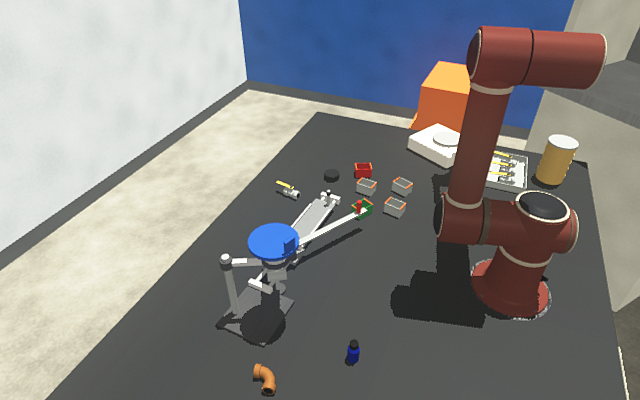

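View pics/top0.png

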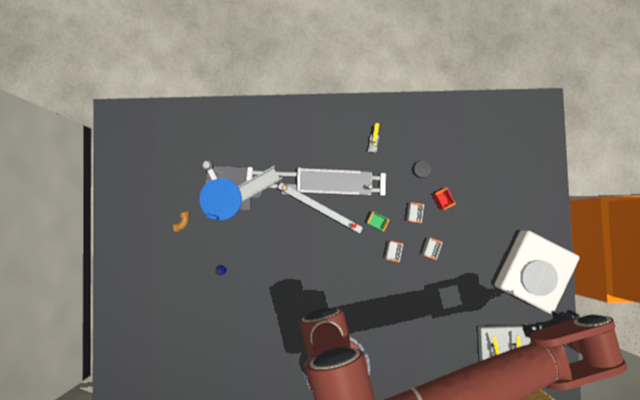

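View pics/wrist0.png

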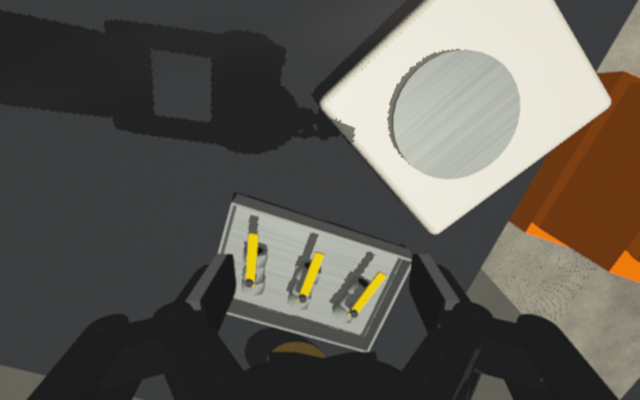

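Three steel pans are visible in the top view, at about (415,212), (394,251) and (432,248). The green (377,221) and red (444,198) look-alikes are to be left alone. I'll enlarge this area next.

```bash
python3 - <<'E'
from h import *
t=cv2.imread('pics/top0.png');s=cv2.imread('pics/side0.png')
cv2.imwrite('pics/t1.png',cv2.resize(t[110:280,190:350],None,fx=4.5,fy=3.5*4.5/4.5 if 0 else 3.5)) if 0 else 0
cv2.imwrite('pics/t1.png',cv2.resize(t[140:280,190:350],None,fx=4,fy=4,interpolation=cv2.INTER_CUBIC))
cv2.imwrite('pics/t2.png',cv2.resize(t[140:280,300:460],None,fx=4,fy=4,interpolation=cv2.INTER_CUBIC))
cv2.imwrite('pics/s1.png',cv2.resize(s[150:350,210:420],None,fx=3,fy=3,interpolation=cv2.INTER_CUBIC))
E
```

```text
(no output)
```

View pics/t1.png

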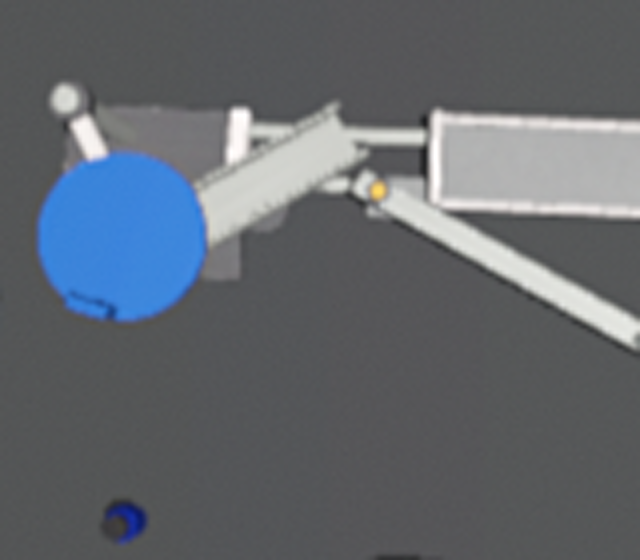

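View pics/t2.png

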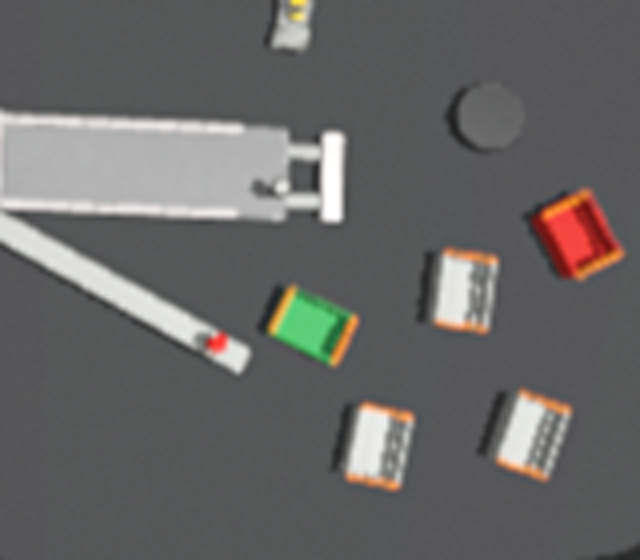

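View pics/s1.png

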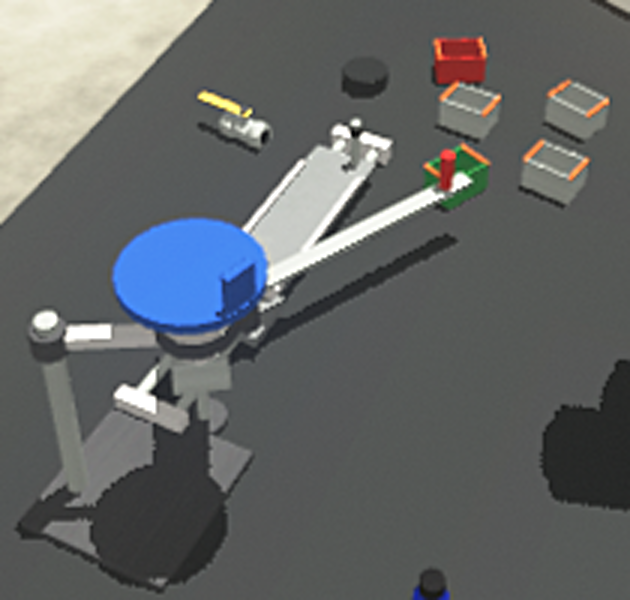

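```bash
python3 - <<'E'
from h import *
t=cv2.imread('pics/top0.png');s=cv2.imread('pics/side0.png')
ct,cs=cam('top'),cam('side')
print('cams',-ct[1].T@ct[2],-cs[1].T@cs[2])
def mask(im,lo,hi,mn=30):
    h=cv2.cvtColor(im,cv2.COLOR_BGR2HSV);m=cv2.inRange(h,np.array(lo),np.array(hi))
    n,l,st,ce=cv2.connectedComponentsWithStats(m)
    return m,[(i,st[i],ce[i],l==i) for i in range(1,n) if st[i][4]>=mn]
m,c=mask(t,(100,120,100),(115,255,255))
for i,a,ce,l in c: print('blue top',a,ce)
i=max(c,key=lambda k:k[1][4]); cn=cv2.findContours(i[3].astype('u1'),0,1)[0][0]
e=cv2.fitEllipse(cn);print(e,'lid centre z.274',onz(ct,*e[0],.274))
for nm,u,v in [('pivot',190+377/4,140+189/4)]: print(nm,onz(ct,u,v,.085))
print('handle',onz(ct,300+218/4,140+343/4,.123))
for nm,u,v in [('stopA',441,112),('stopB',441,207)]: print(nm,onz(ct,190+u/4,140+v/4,.058))
for nm,u,v in [('endA',288,128),('endB',285,219)]: print(nm,onz(ct,300+u/4,140+v/4,.028))
for u,v in [(67,292),(115,307),(108,318)]: print('tab',onz(ct,190+u/4,140+v/4,.310))
# side view tab top
for u,v in [(221,285),(254,262)]: p=(210+u/3,150+v/3);print('tabside',onz(cs,*p,.310))
for u,v in [(447,153)]: print('handle side',onz(cs,210+u/3,150+v/3,.123))
for nm,pts in {'A':[(446,249),(499,257),(485,331),(434,323)],'B':[(361,403),(414,411),(398,489),(347,480)],'C':[(523,391),(571,409),(547,479),(496,461)],'G':[(289,286),(358,316),(335,366),(268,333)]}.items():
    P=np.array([onz(ct,300+u/4,140+v/4,.04)[:2] for u,v in pts]);d=P[3]-P[0]+P[2]-P[1];print(nm,P.mean(0).round(3),'long dir deg',np.degrees(np.arctan2(d[1],d[0])).round(1), np.linalg.norm(d)/2, np.linalg.norm(P[1]-P[0]))
E
```

```text
cams [0.50014876 0.0576352  1.50932176] [0.20184381 0.96033452 0.96124728]
blue top [ 199  178   43   42 1414] [219.88260255 198.9427157 ]
((219.87188720703125, 198.94627380371094), (41.273372650146484, 41.823062896728516), 49.802001953125) lid centre z.274 [0.58473622 0.33669883 0.274     ]
pivot [0.63150256 0.16241756 0.085     ]
handle [ 0.49601271 -0.06672217  0.123     ]
stopA [0.69900319 0.1079464  0.058     ]
stopB [0.61709094 0.10991082 0.058     ]
endA [ 0.68252344 -0.14255409  0.028     ]
endB [ 0.60252965 -0.13726518  0.028     ]
tab [0.54348225 0.36609762 0.31      ]
tab [0.53201209 0.3324139  0.31      ]
tab [0.52438629 0.33744798 0.31      ]
tabside [0.53371515 0.37420224 0.31      ]
tabside [0.52176681 0.3425125  0.31      ]
handle side [ 0.49414486 -0.069812    0.123     ]
A [ 0.536 -0.291] long dir deg 167.8 0.06529299106450344 0.04648787994003773
B [ 0.404 -0.211] long dir deg 166.9 0.06788167890184946 0.046251500517371084
C [ 0.409 -0.345] long dir deg 157.6 0.06435887489945674 0.04411126750227265
G [ 0.509 -0.156] long dir deg 153.7 0.04619763867196846 0.06501869301281196
```

```bash
cat >> h.py <<'E'
def down(deg):
    "tool pointing down, jaw axis (tool z) at world heading deg"
    a=np.radians(deg);z=np.array([np.cos(a),np.sin(a),0]);y=np.array([0,0,-1.]);x=np.cross(y,z)
    return R.from_matrix(np.stack([x,y,z],1))
def goto(P,Rt,st=None):
    st=st or manip.state()
    d=(np.array(P)-st['tool_pos'])/.05; w=np.degrees((Rt*q(st).inv()).as_rotvec())/6
    print('offset units',d.round(2),'turn units',w.round(2))
def show():
    s=manip.state();M=q(s).as_matrix()
    print('t',round(s['time'],2),'pos',s['tool_pos'].round(4),'jawhead',np.degrees(np.arctan2(M[1,2],M[0,2])).round(1),'down',M[:,1].round(3),'j6',s['joint_pos'].round(2),'F',s['contact_force'].round(1),'w',round(s['gripper_width']*85.4,1))
E
python3 - <<'E'
from h import *
show()
for h in(-18,162): goto([.475,.35,.40],down(h))
E
```

```text
t 0.15 pos [ 0.2053 -0.5898  0.2303] jawhead -70.8 down [-0.     0.002 -1.   ] j6 [-1.36  0.05  1.61 -0.    1.48 -0.12] F [-0.3 -0.3 -1.2] w 85.5
offset units [ 5.39 18.8   3.39] turn units [-0.01 -0.01  8.8 ]
offset units [ 5.39 18.8   3.39] turn units [-1.00e-02  1.00e-02 -2.12e+01]
```

```bash
python3 -m jog '{"offset":[[0,0,0.85],[0,0,0.85],[0,0,0.85],[0,0,0.85],[0.6,0.6,0],[0.7,0.7,0],[0.7,0.7,0],[0.7,0.7,0],[0.7,0.7,0],[0.6,0.7,0],[0.6,0.7,0],[0.6,0.7,0]],"angular":[[0,0,0],[0,0,0],[0,0,0],[0,0,0],[0,0,0.5],[0,0,0.5],[0,0,0.5],[0,0,0.5],[0,0,0.5],[0,0,0.5],[0,0,0.5],[0,0,0.5]],"jaw":[85,85,85,85,85,85,85,85,85,85,85,85]}'; python3 -m jog '{"offset":[[0.2,0.8,0],[0,0.8,0],[0,0.8,0],[0,0.8,0],[0,0.8,0],[0,0.8,0],[0,0.8,0],[0,0.8,0],[0,0.8,0],[0,0.8,0],[0,0.8,0],[0,0.8,0]],"angular":[[0,0,0.5],[0,0,0.5],[0,0,0.5],[0,0,0.5],[0,0,0.5],[0,0,0.5],[0,0,0.5],[0,0,0.5],[0,0,0.5],[0,0,0.3],[0,0,0],[0,0,0]],"jaw":[40,40,40,40,40,40,40,40,40,40,40,40]}'; python3 - <<'E'
from h import *
show()
goto([.475,.38,.40],down(-18))
E
```

```text
time: 1.35
tool_pos: [0.4663, -0.3135, 0.401]
tool_rot: [0.261, -0.261, 0.657, -0.657]
contact_force: [0.5, -0.8, 0.2]
gripper_width: 0.997
time: 2.55
tool_pos: [0.4749, 0.1664, 0.401]
tool_rot: [-0.416, 0.416, -0.572, 0.572]
contact_force: [-0.1, 0.6, 0.1]
gripper_width: 0.467
t 2.55 pos [0.4749 0.1664 0.401 ] jawhead -18.0 down [-0. -0. -1.] j6 [ 0.19 -0.28  1.64 -0.    1.78  0.5 ] F [-0.1  0.6  0.1] w 39.9
offset units [ 0.    4.27 -0.02] turn units [ 0. -0.  0.]
```

```bash
python3 -m jog '{"offset":[[0,0.8,0],[0,0.8,0],[0,0.8,0],[0,0.8,0],[0,0.8,0],[0,0.25,0],[0,0,0],[0,0,0]],"angular":[[0,0,0],[0,0,0],[0,0,0],[0,0,0],[0,0,0],[0,0,0],[0,0,0],[0,0,0]],"jaw":[40,40,40,40,40,40,40,40]}'; python3 - <<'E'
from h import *
show(); c=cam('wrist');im=manip.grab_frame('wrist');cv2.imwrite('pics/w1.png',im)
P=[.533,.354,.310];print(proj(c,P))
E
```

```text
time: 3.35
tool_pos: [0.4754, 0.3765, 0.4011]
tool_rot: [-0.415, 0.416, -0.572, 0.572]
contact_force: [0.1, 0.7, 0.4]
gripper_width: 0.468
t 3.35 pos [0.4754 0.3765 0.4011] jawhead -18.0 down [-0.    -0.001 -1.   ] j6 [ 0.55 -0.04  1.42 -0.    1.75  0.86] F [0.1 0.7 0.4] w 40.0
[397.70672571 202.50033239]
```

View pics/w1.png

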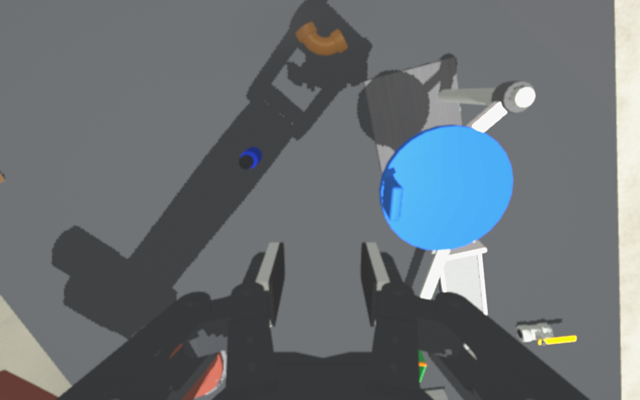

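```bash
python3 - <<'E'
from h import *
im=cv2.imread('pics/w1.png');cv2.imwrite('pics/w1c.png',cv2.resize(im[120:255,370:520],None,fx=4,fy=4,interpolation=cv2.INTER_CUBIC))
E
```

```text
(no output)
```

View pics/w1c.png

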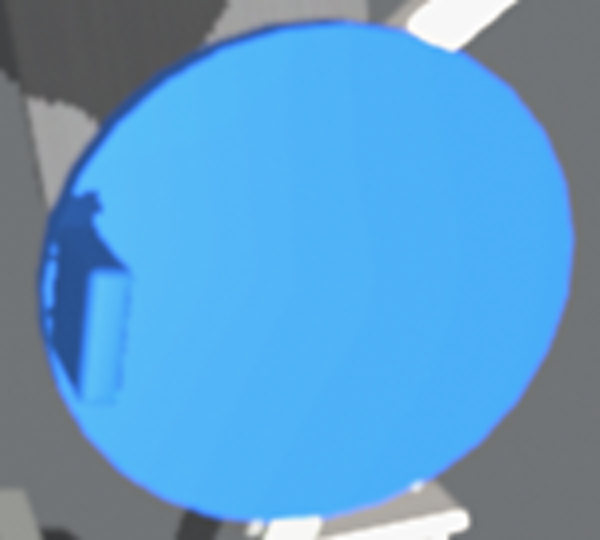

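```bash
python3 - <<'E'
from h import *
c=cam('wrist')
P=np.array([onz(c,370+u/4,120+v/4,.310)[:2] for u,v in [(91,268),(130,268),(116,403),(80,403)]]);print(P.round(4),P.mean(0))
d=P[2]+P[3]-P[0]-P[1];print(np.degrees(np.arctan2(d[1],d[0])),np.linalg.norm(d)/2,np.linalg.norm(P[0]-P[1]))
im=cv2.imread('pics/w1.png');h=cv2.cvtColor(im,cv2.COLOR_BGR2HSV);m=cv2.inRange(h,(95,120,60),(115,255,255))
cn=max(cv2.findContours(m,0,1)[0],key=cv2.contourArea);Q=np.array([onz(c,*p[0],.274)[:2] for p in cn],dtype=np.float32)
print(cv2.minEnclosingCircle(Q),cv2.fitEllipse(Q*1000))
E
```

```text
[[0.5325 0.3676]
 [0.54   0.3651]
 [0.5304 0.3374]
 [0.5233 0.3397]] [0.53156663 0.3524635 ]
-108.65214942727656 0.02933532681862657 0.007804880772314371
((0.5828539729118347, 0.33521997928619385), 0.06224291771650314) ((582.7317504882812, 335.0339660644531), (120.28657531738281, 122.95536041259766), 47.12307357788086)
```

```bash
python3 - <<'E'
from h import *
goto([.5316,.3525,.345],down(-18.65))
E
```

```text
offset units [ 1.12 -0.47 -1.13] turn units [ 0.01  0.   -0.09]
```

```bash
python3 -m jog '{"offset":[[0.56,-0.23,0],[0.56,-0.24,0],[0,0,-0.57],[0,0,-0.56],[0,0,0],[0,0,0]],"angular":[[0,0,-0.09],[0,0,0],[0,0,0],[0,0,0],[0,0,0],[0,0,0]],"jaw":[40,40,40,40,40,40]}'; python3 - <<'E'
from h import *
show(); goto([.5316,.3525,.280],down(-18.65))
c=cam('wrist');im=manip.grab_frame('wrist');cv2.imwrite('pics/w2.png',im)
E
```

```text
time: 4.0
tool_pos: [0.5314, 0.3525, 0.3451]
tool_rot: [-0.412, 0.413, -0.574, 0.574]
contact_force: [0.8, 0.1, -0.2]
gripper_width: 0.472
t 4.0 pos [0.5314 0.3525 0.3451] jawhead -18.6 down [-0. -0. -1.] j6 [ 0.47  0.04  1.44 -0.    1.66  0.79] F [ 0.8  0.1 -0.2] w 40.3
offset units [ 0.  -0.  -1.3] turn units [ 0. -0. -0.]
```

View pics/w2.png

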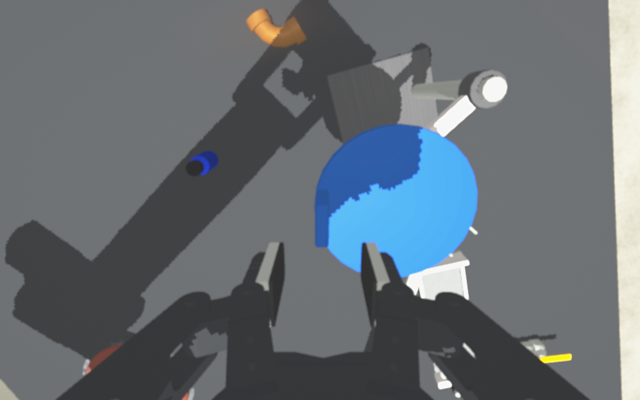

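Wrist view: the tab is at (322,220), centred between the fingers (272 and 372). I'll go down and close.

```bash
python3 -m jog '{"offset":[[0,0,-0.5],[0,0,-0.5],[0,0,-0.3],[0,0,0],[0,0,0],[0,0,0],[0,0,0],[0,0,0],[0,0,0],[0,0,0],[0,0,0],[0,0,0]],"angular":[[0,0,0],[0,0,0],[0,0,0],[0,0,0],[0,0,0],[0,0,0],[0,0,0],[0,0,0],[0,0,0],[0,0,0],[0,0,0],[0,0,0]],"jaw":[40,40,40,40,5,5,5,5,5,5,5,5]}'; python3 - <<'E'
from h import *
show()
im=manip.grab_frame('wrist');cv2.imwrite('pics/w3.png',im)
# tipping by 15deg in 15 steps about hinge
s=manip.state();u=np.array([np.cos(np.radians(-18.65)),np.sin(np.radians(-18.65)),0]);C=np.array([.583,.335,.270]);H=C+u*.053
ax=np.array([-u[1],u[0],0])  # lid y
p=s['tool_pos'];prev=p
for a in (1,2,3,4,5):
    n=H+R.from_rotvec(ax*np.radians(3*a)).apply(p-H);print(3*a,((n-prev)/.05).round(3),(ax*.5).round(3));prev=n
E
```

```text
time: 5.25
tool_pos: [0.5322, 0.3541, 0.2823]
tool_rot: [-0.414, 0.412, -0.574, 0.574]
contact_force: [-1.1, 0.2, 5.7]
gripper_width: 0.09
t 5.25 pos [0.5322 0.3541 0.2823] jawhead -18.6 down [ 0.003  0.002 -1.   ] j6 [ 0.47  0.06  1.52 -0.    1.56  0.79] F [-1.1  0.2  5.7] w 7.7
3 [ 0.015 -0.005  0.112] [0.16  0.474 0.   ]
6 [ 0.021 -0.007  0.111] [0.16  0.474 0.   ]
9 [ 0.026 -0.009  0.11 ] [0.16  0.474 0.   ]
12 [ 0.031 -0.011  0.108] [0.16  0.474 0.   ]
15 [ 0.037 -0.012  0.106] [0.16  0.474 0.   ]
```

View pics/w3.png

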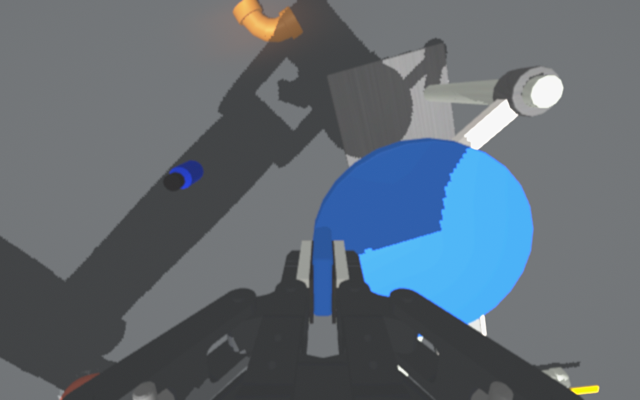

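```bash
python3 -m jog '{"offset":[[0,0,0.05],[0.015,-0.005,0.112],[0.021,-0.007,0.111],[0.026,-0.009,0.11],[0.031,-0.011,0.108],[0.037,-0.012,0.106],[0,0,0],[0,0,0],[0,0,0]],"angular":[[0,0,0],[0.16,0.474,0],[0.16,0.474,0],[0.16,0.474,0],[0.16,0.474,0],[0.16,0.474,0],[0,0,0],[0,0,0],[0,0,0]],"jaw":[5,5,5,5,5,5,5,5,5]}'; python3 - <<'E'
from h import *
show()
im=manip.grab_frame('wrist');cv2.imwrite('pics/w4.png',im)
im=manip.grab_frame('side');cv2.imwrite('pics/s4.png',cv2.resize(im[150:350,180:420],None,fx=3,fy=3))
E
```

```text
time: 6.2
tool_pos: [0.5377, 0.3515, 0.3094]
tool_rot: [0.356, -0.463, 0.644, -0.494]
contact_force: [1.0, -1.0, -0.0]
gripper_width: 0.095
t 6.2 pos [0.5377 0.3515 0.3094] jawhead -18.6 down [-0.245  0.082 -0.966] j6 [0.39 0.17 1.37 0.17 1.79 0.73] F [ 1. -1. -0.] w 8.1
```

View pics/w4.png

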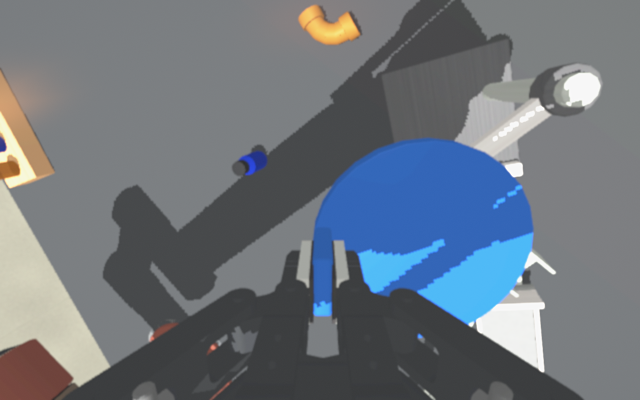

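View pics/s4.png

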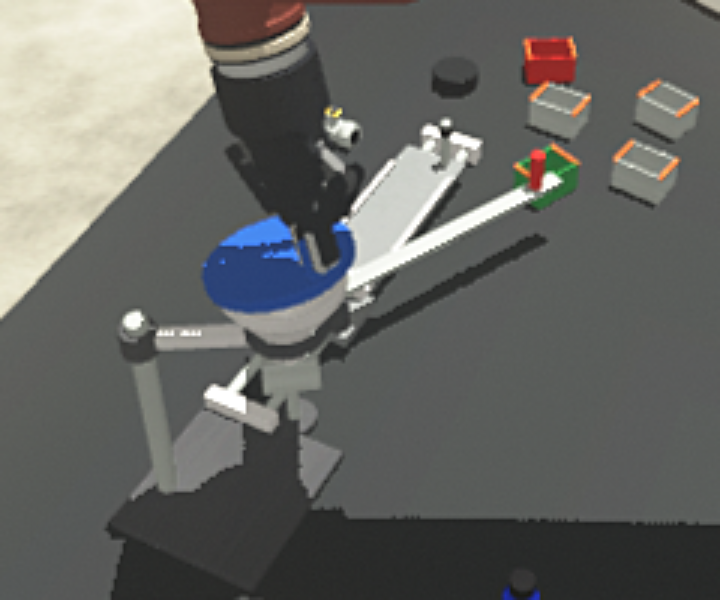

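```bash
python3 -m jog '{"offset":[[0,0,0.4],[0,0,0.8],[0,0,0.8],[0,0,0],[-0.3,0,0],[-0.6,-0.3,0],[-0.7,-0.5,0],[-0.7,-0.7,0],[-0.2,-0.7,0],[0,0,0],[0,0,0]],"angular":[[0,0,0],[0,0,0],[0,0,0],[-0.16,-0.474,0],[-0.16,-0.474,0],[-0.16,-0.474,0],[-0.16,-0.474,0],[-0.16,-0.474,0],[0,0,0],[0,0,0],[0,0,0]],"jaw":[5,5,5,5,5,5,5,5,5,5,5]}'; python3 - <<'E'
from h import *
show();goto([.413,.238,.03],down(-18.6))
E
```

```text
time: 7.4
tool_pos: [0.4122, 0.2415, 0.4097]
tool_rot: [0.413, -0.412, 0.574, -0.574]
contact_force: [-0.1, 0.2, -1.1]
gripper_width: 0.092
t 7.4 pos [0.4122 0.2415 0.4097] jawhead -18.6 down [ 0.     0.001 -1.   ] j6 [ 0.37 -0.34  1.68  0.    1.81  0.7 ] F [-0.1  0.2 -1.1] w 7.8
offset units [ 0.02 -0.07 -7.59] turn units [-0.01  0.   -0.01]
```

```bash
python3 -m jog '{"offset":[[0,0,-0.8],[0,0,-0.8],[0,0,-0.8],[0,0,-0.8],[0,0,-0.8],[0,0,-0.8],[0,0,-0.8],[0,0,-0.8],[0,0,-0.6],[0,0,-0.4],[0,0,0],[0,0,0]],"angular":[[0,0,0],[0,0,0],[0,0,0],[0,0,0],[0,0,0],[0,0,0],[0,0,0],[0,0,0],[0,0,0],[0,0,0],[0,0,0],[0,0,0]],"jaw":[5,5,5,5,5,5,5,5,5,5,5,5]}';python3 -m jog '{"offset":[[0,0,-0.06],[0,0,-0.06],[0,0,-0.06],[0,0,0],[0,0,0]],"angular":[[0,0,0],[0,0,0],[0,0,0],[0,0,0],[0,0,0]],"jaw":[5,5,5,5,5]}'; python3 - <<'E'
from h import *
show()
cv2.imwrite('pics/w5.png',manip.grab_frame('wrist'))
E
```

```text
time: 8.6
tool_pos: [0.4128, 0.242, 0.0394]
tool_rot: [0.413, -0.413, 0.574, -0.574]
contact_force: [0.6, 1.0, -1.2]
gripper_width: 0.096
time: 9.1
tool_pos: [0.4129, 0.2415, 0.0308]
tool_rot: [-0.413, 0.413, -0.574, 0.574]
contact_force: [-1.0, -0.6, -0.5]
gripper_width: 0.095
t 9.1 pos [0.4129 0.2415 0.0308] jawhead -18.6 down [ 0.  0. -1.] j6 [ 0.37 -0.08  2.1   0.    1.12  0.7 ] F [-1.  -0.6 -0.5] w 8.1
```

View pics/w5.png

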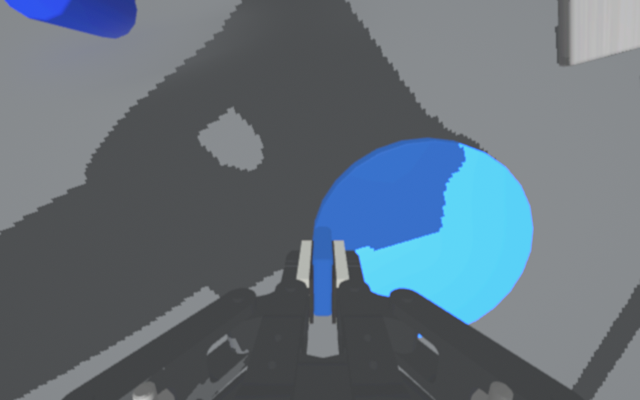

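```bash
python3 -m jog '{"offset":[[0,0,-0.06],[0,0,-0.06],[0,0,-0.06],[0,0,-0.04],[0,0,-0.02],[0,0,0],[0,0,0]],"angular":[[0,0,0],[0,0,0],[0,0,0],[0,0,0],[0,0,0],[0,0,0],[0,0,0]],"jaw":[5,5,5,5,5,5,5]}'
```

```text
time: 9.85
tool_pos: [0.4131, 0.2416, 0.0193]
tool_rot: [-0.413, 0.413, -0.574, 0.574]
contact_force: [-2.8, -1.8, 5.3]
gripper_width: 0.092
```

Contact at z 0.0193 with 5 N up, so the lid is on the bench. I'll open and retreat upward.

```bash
python3 -m jog '{"offset":[[0,0,0.04],[0,0,0],[0,0,0],[0,0,0],[0,0,0],[0,0,0.2],[0,0,0.6],[0,0,0.8],[0,0,0.8],[0,0,0.8],[0,0,0.6],[0,0,0]],"angular":[[0,0,0],[0,0,0],[0,0,0],[0,0,0],[0,0,0],[0,0,0],[0,0,0],[0,0,0],[0,0,0],[0,0,0],[0,0,0],[0,0,0]],"jaw":[40,40,40,40,40,40,40,40,40,40,40,40]}'; python3 - <<'E'
from h import *
show()
cv2.imwrite('pics/w6.png',manip.grab_frame('wrist'))
im=manip.grab_frame('side');cv2.imwrite('pics/s6.png',im)
E
```

```text
time: 11.05
tool_pos: [0.4157, 0.2427, 0.2176]
tool_rot: [-0.417, 0.409, -0.573, 0.575]
contact_force: [-0.1, 0.3, 0.2]
gripper_width: 0.47
t 11.05 pos [0.4157 0.2427 0.2176] jawhead -18.6 down [ 0.011  0.004 -1.   ] j6 [ 0.37 -0.3   1.96  0.    1.47  0.7 ] F [-0.1  0.3  0.2] w 40.1
```

View pics/w6.png

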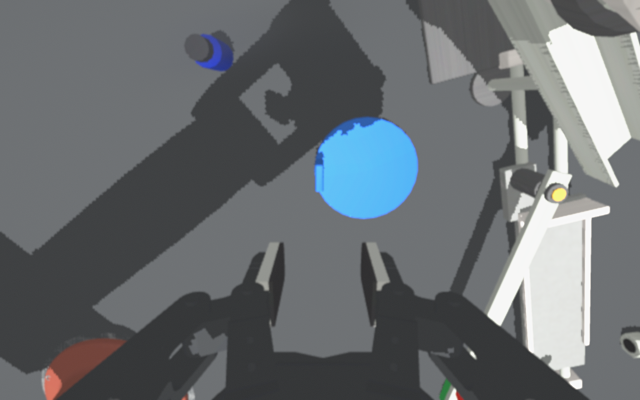

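View pics/s6.png

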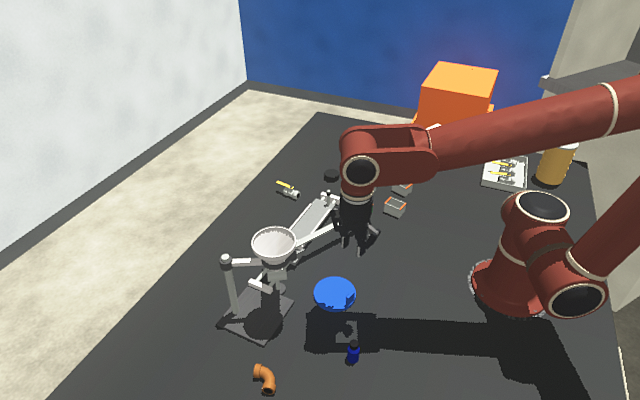

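```bash
python3 -m jog '{"offset":[[0.1,-0.6,0.1],[0.3,-0.7,0.1],[0.3,-0.7,0.1],[0.3,-0.7,0.1],[0.2,-0.7,0.1],[0.2,-0.7,0],[0.1,-0.7,0],[0,-0.7,0],[0,-0.7,0],[0,0,0],[0,0,0]],"angular":[[0,0,-0.4],[0,0,-0.4],[0,0,-0.4],[0,0,-0.4],[0,0,-0.4],[0,0,-0.4],[0,0,-0.4],[0,0,0],[0,0,0],[0,0,0],[0,0,0]],"jaw":[40,30,30,30,30,30,30,30,30,30,30]}'; python3 - <<'E'
from h import *
show()
c=cam('wrist')
cv2.imwrite('pics/w7.png',manip.grab_frame('wrist'))
print('handle exp',proj(c,[.495,-.068,.123]))
goto([.495,-.068,.18],down(-36))
E
```

```text
time: 12.25
tool_pos: [0.4869, -0.0686, 0.2338]
tool_rot: [0.323, -0.325, 0.629, -0.628]
contact_force: [-0.2, -0.0, -0.6]
gripper_width: 0.346
t 12.25 pos [ 0.4869 -0.0686  0.2338] jawhead -35.5 down [-0.003  0.002 -1.   ] j6 [-0.29 -0.27  1.91  0.    1.51  0.33] F [-0.2 -0.  -0.6] w 29.6
handle exp [329.29141661 185.4914725 ]
offset units [ 0.16 -0.   -1.08] turn units [-0.01 -0.02 -0.1 ]
```

View pics/w7.png

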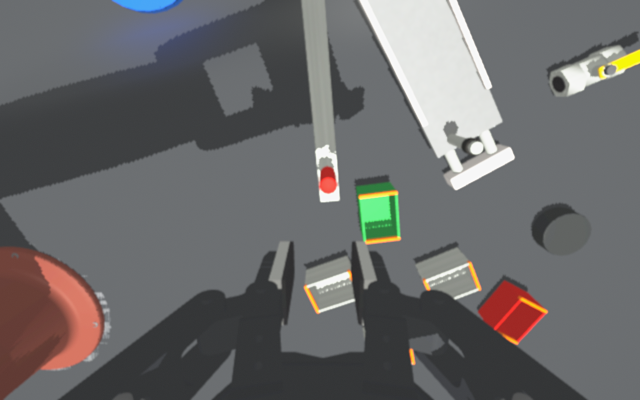

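```bash
python3 - <<'E'
from h import *
c=cam('wrist')
print(onz(c,328,184,.123))
E
python3 -m jog '{"offset":[[0.16,0,-0.4],[0,0,-0.6],[0,0,-0.6],[0,0,-0.6],[0,0,-0.58],[0,0,0],[0,0,0]],"angular":[[0,0,0],[0,0,0],[0,0,0],[0,0,0],[0,0,0],[0,0,0],[0,0,0]],"jaw":[32,32,32,32,32,32,32]}'; python3 - <<'E'
from h import *
show()
import numpy as np
pv=np.array([.6315,.1624]);p=manip.state()['tool_pos'][:2];prev=p
a0=np.arctan2(-(p-pv)[0],-(p-pv)[1]);print(np.degrees(a0),np.linalg.norm(p-pv))
for k in range(1,7):
    a=a0+np.radians(3)*k;n=pv+.265*np.array([-np.sin(a),-np.cos(a)]);print(((n-prev)/.05).round(3));prev=n
E
```

```text
[ 0.49506854 -0.06570601  0.123     ]
time: 13.0
tool_pos: [0.4955, -0.0674, 0.0965]
tool_rot: [0.325, -0.325, 0.628, -0.628]
contact_force: [-0.2, 0.1, 0.8]
gripper_width: 0.379
t 13.0 pos [ 0.4955 -0.0674  0.0965] jawhead -35.3 down [-0.001  0.001 -1.   ] j6 [-0.28 -0.12  2.02  0.    1.25  0.33] F [-0.2  0.1  0.8] w 32.4
30.61850105636233 0.2669931351145679
[-0.215  0.182]
[-0.227  0.16 ]
[-0.218  0.171]
[-0.209  0.182]
[-0.199  0.193]
[-0.189  0.203]
```

```bash
python3 -m jog '{"offset":[[-0.22,0.14,0],[-0.227,0.16,0],[-0.218,0.171,0],[-0.209,0.182,0],[-0.199,0.193,0],[-0.189,0.203,0],[0,0,0],[0,0,0]],"angular":[[0,0,0],[0,0,0],[0,0,0],[0,0,0],[0,0,0],[0,0,0],[0,0,0],[0,0,0]],"jaw":[32,32,32,32,32,32,32,32]}';  python3 -m jog '{"offset":[[-0.1,0.1,0],[0.1,-0.1,0],[0,0,0.6],[0,0,0.6],[0,0,0.6],[0,0,0.6],[0.3,-0.6,0.6],[0.3,-0.6,0.6],[0.3,-0.6,0.6],[0.3,-0.6,0],[0.4,-0.4,0],[0,0,0]],"angular":[[0,0,0],[0,0,0],[0,0,0],[0,0,0],[0,0,0],[0,0,0],[0,0,0],[0,0,0],[0,0,0],[0,0,0],[0,0,0],[0,0,0]],"jaw":[32,32,32,32,32,32,32,32,32,32,60,60]}';python3 - <<'E'
from h import *
show()
c=cam('wrist')
cv2.imwrite('pics/w8.png',manip.grab_frame('wrist'))
cv2.imwrite('pics/t8.png',manip.grab_frame('top'))
E
```

```text
time: 13.8
tool_pos: [0.4335, -0.0159, 0.0977]
tool_rot: [-0.325, 0.324, -0.628, 0.629]
contact_force: [0.4, -0.2, -0.1]
gripper_width: 0.371
time: 15.0
tool_pos: [0.5141, -0.1589, 0.3059]
tool_rot: [0.323, -0.324, 0.629, -0.629]
contact_force: [-0.6, 0.3, -0.1]
gripper_width: 0.699
t 15.0 pos [ 0.5141 -0.1589  0.3059] jawhead -35.5 down [-0.001 -0.    -1.   ] j6 [-0.44 -0.19  1.72 -0.    1.61  0.18] F [-0.6  0.3 -0.1] w 59.7
```

View pics/w8.png

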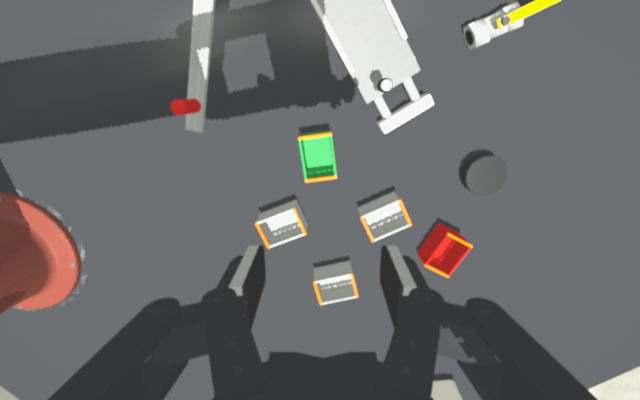

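View pics/t8.png

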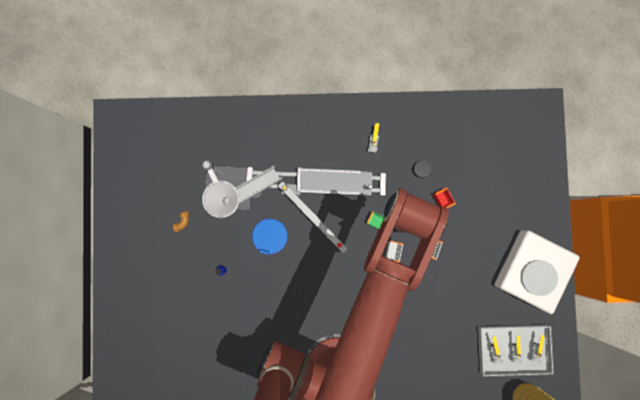

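```bash
python3 -m jog '{"offset":[[0.2,0.5,0.2],[0.4,0.7,0],[0.4,0.7,0],[0.4,0.7,0],[0.4,0.7,0],[0.3,0.7,0],[0,0.2,0],[0,0,0],[0,0,0],[0,0,0]],"angular":[[0,0,0.6],[0,0,0.8],[0,0,0.8],[0,0,0.8],[0,0,0.8],[0,0,0.8],[0,0,0.73],[0,0,0],[0,0,0],[0,0,0]],"jaw":[85,85,85,85,85,85,85,85,85,85]}';python3 - <<'E'
from h import *
show()
c=cam('wrist')
cv2.imwrite('pics/w9.png',manip.grab_frame('wrist'))
E
```

```text
time: 16.1
tool_pos: [0.6173, 0.0533, 0.3168]
tool_rot: [-0.485, 0.485, -0.515, 0.515]
contact_force: [-0.1, 0.6, 0.3]
gripper_width: 0.991
t 16.1 pos [0.6173 0.0533 0.3168] jawhead -3.5 down [ 0. -0. -1.] j6 [-0.03  0.    1.52 -0.    1.62  0.03] F [-0.1  0.6  0.3] w 84.6
```

View pics/w9.png

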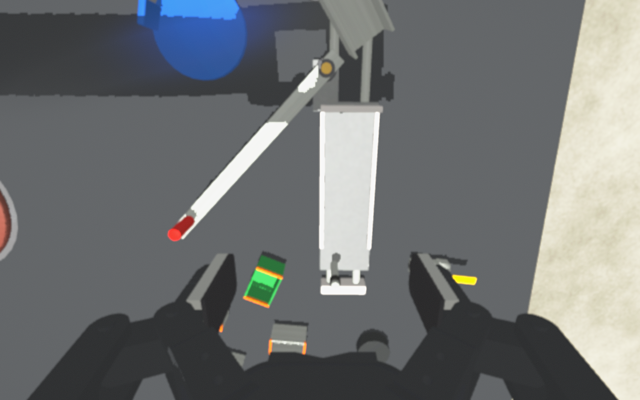

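```bash
python3 - <<'E'
from h import *
im=cv2.imread('pics/w9.png');cv2.imwrite('pics/w9c.png',cv2.resize(im[50:300,290:410],None,fx=4,fy=2.4,interpolation=cv2.INTER_CUBIC))
cv2.imwrite('pics/w9d.png',cv2.resize(im[50:180,290:410],None,fx=4.5,fy=4.5,interpolation=cv2.INTER_CUBIC))
E
```

```text
(no output)
```

View pics/w9c.png

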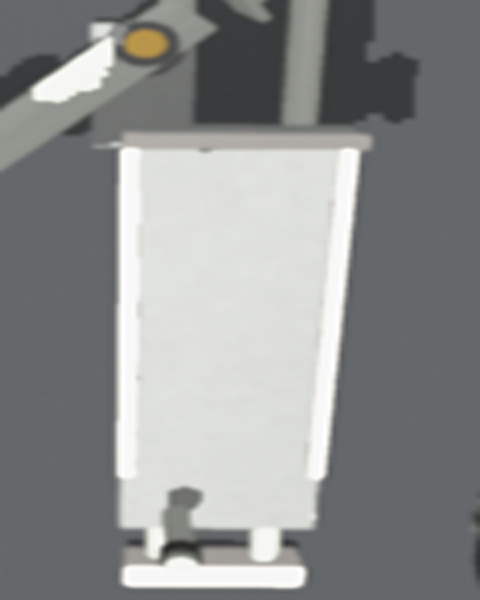

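View pics/w9d.png

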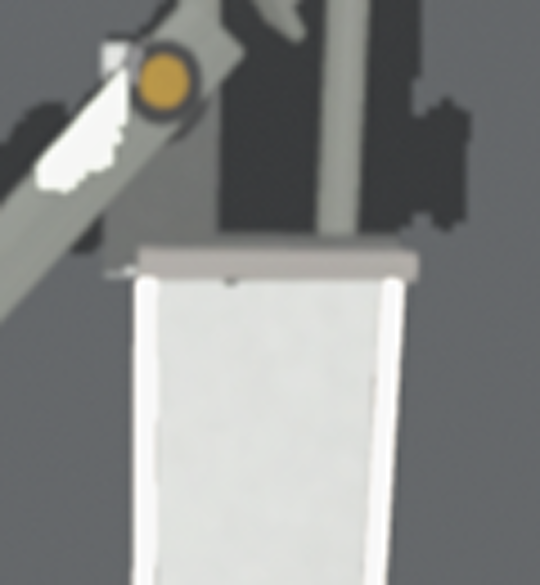

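```bash
python3 - <<'E'
from h import *
c=cam('wrist');print('cam',-c[1].T@c[2])
f=lambda x,y,z:onz(c,290+x/4,50+y/2.4,z)[:2]
g=lambda x,y,z:onz(c,290+x/4.5,50+y/4.5,z)[:2]
L0,L1=f(118,160,.034),f(116,470,.034);R0,R1=f(359,160,.034),f(326,470,.034)
print(L0,L1,R0,R1)
for a,b in((L0,L1),(R0,R1)): d=a-b;print('yaw',np.degrees(np.arctan2(-d[0],d[1])))
print('widths',np.linalg.norm(L0-R0),np.linalg.norm(L1-R1))
S0,S1=g(140,277,.058),g(415,281,.058);print('stop',S0,S1,(S0+S1)/2,np.linalg.norm(S0-S1),np.degrees(np.arctan2(*(S1-S0)[::-1])))
print('stop if base',g(140,279,.034),g(405,279,.034))
print('pivot',g(164,80,.082))
E0,E1=f(120,527,.028),f(316,527,.028);print('end',E0,E1)
E
```

```text
cam [0.62253893 0.13413498 0.45877144]
[0.61692284 0.10366311] [ 0.60367345 -0.0912293 ] [0.69830987 0.09869099] [ 0.68528645 -0.09621268]
yaw -3.889161715435963
yaw -3.8228082311151805
widths 0.08153876829395569 0.08176500973351465
stop [0.61968548 0.11155159] [0.69717141 0.10572394] [0.65842845 0.10863776] 0.07770476336288658 -4.301063714456985
stop if base [0.61947865 0.10962201] [0.69865219 0.10478503]
pivot [0.6289516  0.16080458]
end [ 0.60225327 -0.13753504] [ 0.68170443 -0.14238588]
```

```bash
cat >> h.py <<'E'
O=np.array([.6583,.1086]);yd=np.array([.0671,.9977]);xd=np.array([.9977,-.0671])
def dv(x,y): return O+x*xd+y*yd
def todv(p): d=np.array(p[:2])-O;return np.array([d@xd,d@yd])*1000
E
python3 - <<'E'
from h import *
c=cam('wrist');h=onz(c,175,234,.123);pv=dv(-.033,.05);d=h[:2]-pv;print(h,np.linalg.norm(d),'theta',np.arctan2(-d@xd,-d@yd))
goto([.536,-.25,.28],down(-12))
E
```

```text
[ 0.43411264 -0.01732724  0.123     ] 0.26376072045874 theta 0.7627394471098872
offset units [-1.63 -6.06 -0.74] turn units [ 0.    0.   -1.42]
```

```bash
python3 -m jog '{"offset":[[-0.2,-0.6,-0.2],[-0.2,-0.7,-0.1],[-0.2,-0.7,-0.1],[-0.2,-0.7,-0.1],[-0.2,-0.7,-0.1],[-0.2,-0.7,-0.1],[-0.2,-0.7,0],[-0.2,-0.7,0],[0,-0.5,0],[0,0,0],[0,0,0]],"angular":[[0,0,-0.3],[0,0,-0.3],[0,0,-0.3],[0,0,-0.3],[0,0,-0.22],[0,0,0],[0,0,0],[0,0,0],[0,0,0],[0,0,0],[0,0,0]],"jaw":[85,85,85,85,85,85,85,85,85,85,85]}';python3 - <<'E'
from h import *
show()
im=manip.grab_frame('wrist');cv2.imwrite('pics/w10.png',im)
E
```

```text
time: 17.25
tool_pos: [0.5372, -0.2468, 0.2817]
tool_rot: [0.445, -0.445, 0.55, -0.55]
contact_force: [0.3, -0.7, 0.3]
gripper_width: 0.996
t 17.25 pos [ 0.5372 -0.2468  0.2817] jawhead -12.0 down [-0.     0.001 -1.   ] j6 [-0.56 -0.05  1.63  0.    1.56 -0.35] F [ 0.3 -0.7  0.3] w 85.0
```

View pics/w10.png

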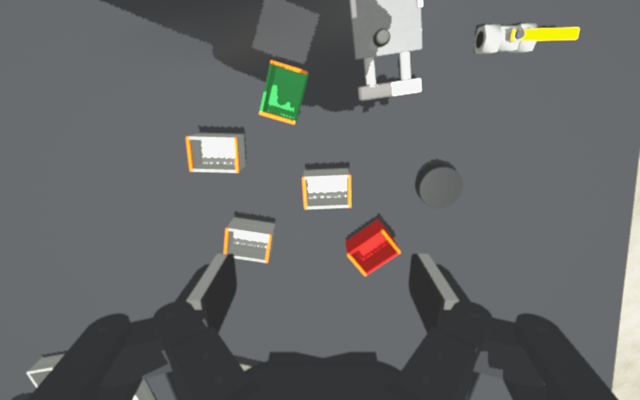

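```bash
cat >> h.py <<'E'
def pans(im,c,z=.04,mn=10):
    h=cv2.cvtColor(im,cv2.COLOR_BGR2HSV);m=cv2.inRange(h,(8,150,140),(20,255,255))
    n,l,st,ce=cv2.connectedComponentsWithStats(m)
    B=[]
    for i in range(1,n):
        if st[i][4]<mn: continue
        ys,xs=np.where(l==i);P=np.array([onz(c,x,y,z)[:2] for x,y in zip(xs,ys)])
        B.append((P.mean(0),ce[i],st[i][4]))
    for a in range(len(B)):
        for b in range(a):
            d=B[a][0]-B[b][0]
            if .052<np.linalg.norm(d)<.068:
                if d[0]<0:d=-d
                m=(B[a][0]+B[b][0])/2
                print('pan',m.round(4),'heading',np.degrees(np.arctan2(d[1],d[0])).round(1),'len',np.linalg.norm(d).round(4),'px',B[a][1].round(),B[b][1].round(),'dv',todv(m).round(1))
E
python3 - <<'E'
from h import *
pans(cv2.imread('pics/w10.png'),cam('wrist'))
im=cv2.imread('pics/w10.png');cv2.imwrite('pics/w10c.png',cv2.resize(im[50:290,170:410],None,fx=2.5,fy=2.5,interpolation=cv2.INTER_CUBIC))
E
```

```text
pan [ 0.5083 -0.1556] heading 62.9 len 0.0574 px [277. 116.] [288.  67.] dv [-131.9 -273.7]
pan [ 0.404  -0.2044] heading -23.6 len 0.0639 px [237. 155.] [187. 144.] dv [-232.7 -329.3]
pan [ 0.4046 -0.2102] heading -13.7 len 0.059 px [191. 153.] [237. 155.] dv [-231.8 -335.1]
pan [ 0.5352 -0.2835] heading 4.1 len 0.0642 px [303. 194.] [350. 181.] dv [ -96.5 -399.5]
pan [ 0.532  -0.2938] heading -15.3 len 0.0599 px [348. 196.] [303. 194.] dv [ -99.  -409.9]
pan [ 0.4069 -0.3497] heading -37.4 len 0.0631 px [268. 258.] [226. 241.] dv [-220.1 -474.2]
pan [ 0.5807 -0.3916] heading 27.6 len 0.0584 px [357. 264.] [390. 241.] dv [ -43.9 -504.3]
```

View pics/w10c.png

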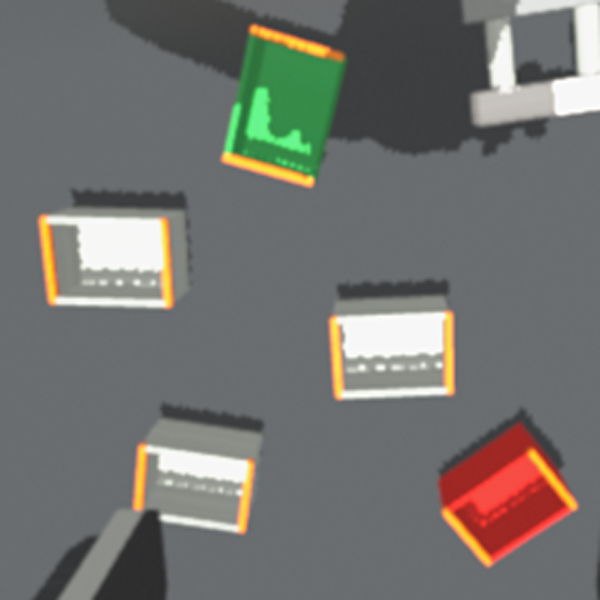

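The steel pan at wrist pixel (327,190) has grey walls and orange guards. The green pan (285,92) and red pan (373,248) are look-alikes. Next I'll measure the three steel pans by their rim corners.

```bash
cat >> h.py <<'E'
def corners(c,pts,z=.04):
    "pts TL,TR,BR,BL of rim, TL-TR the long side"
    P=np.array([onz(c,u,v,z)[:2] for u,v in pts]);d=P[1]-P[0]+P[2]-P[3];m=P.mean(0)
    h=np.degrees(np.arctan2(d[1],d[0]));h=(h+90)%180-90
    print('centre',m.round(4),'heading',h.round(1),'L',(np.linalg.norm(d)/2).round(4),'W',(np.linalg.norm(P[3]-P[0]+P[2]-P[1])/2).round(4),'dv mm',todv(m).round(1));return m,h
E
python3 - <<'E'
from h import *
c=cam('wrist')
for p in ([(332,317),(452,311),(453,394),(336,398)],[(39,216),(164,219),(172,306),(50,303)],[(138,446),(252,460),(244,531),(134,511)]):
    m,h=corners(c,[(170+u/2.5,50+v/2.5) for u,v in p])
    goto([m[0],m[1],.10],down(h))
E
```

```text
centre [ 0.5351 -0.2902] heading -9.4 L 0.0628 W 0.0457 dv mm [ -96.1 -406.1]
offset units [-0.05 -0.88 -3.63] turn units [-0.    0.    0.42]
centre [ 0.4026 -0.2107] heading -13.4 L 0.0626 W 0.0447 dv mm [-233.7 -335.8]
offset units [-2.7   0.71 -3.63] turn units [-0.    0.   -0.24]
centre [ 0.4088 -0.343 ] heading -21.8 L 0.063 W 0.0432 dv mm [-218.6 -467.3]
offset units [-2.57 -1.94 -3.63] turn units [-0.    0.   -1.63]
```

```bash
python3 -m jog '{"offset":[[-0.05,-0.44,-0.5],[0,-0.44,-0.7],[0,0,-0.8],[0,0,-0.8],[0,0,-0.8],[0,0,-0.8],[0,0,-0.6],[0,0,-0.4],[0,0,-0.1],[0,0,0],[0,0,0]],"angular":[[0,0,0.25],[0,0,0],[0,0,0],[0,0,0],[0,0,0],[0,0,0],[0,0,0],[0,0,0],[0,0,0],[0,0,0],[0,0,0]],"jaw":[85,85,85,85,85,85,85,85,85,85,85]}';python3 - <<'E'
from h import *
show()
im=manip.grab_frame('wrist');cv2.imwrite('pics/w11.png',im)
E
```

```text
time: 18.4
tool_pos: [0.5365, -0.2903, 0.0084]
tool_rot: [-0.453, 0.453, -0.542, 0.544]
contact_force: [1.3, -0.6, 0.4]
gripper_width: 0.995
t 18.4 pos [ 0.5365 -0.2903  0.0084] jawhead -10.4 down [ 0.002 -0.002 -1.   ] j6 [-0.62  0.25  1.79  0.    1.09 -0.44] F [ 1.3 -0.6  0.4] w 85.0
```

View pics/w11.png

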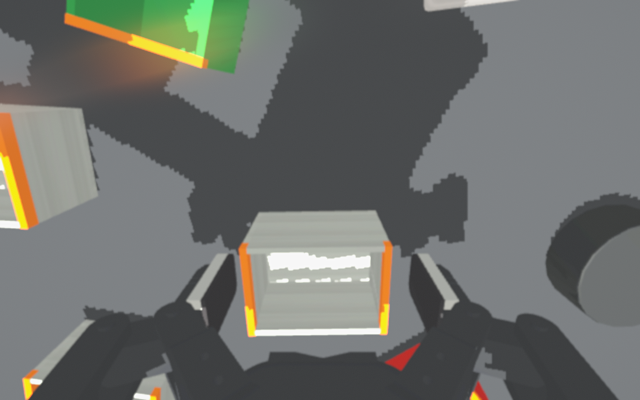

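```bash
python3 -m jog '{"offset":[[0,0,-0.08],[0,0,0],[0,0,0],[0,0,0],[0,0,0],[0,0,0],[0,0,0],[0,0,0.3],[0,0,0.5],[0,0,0.5],[0,0,0.5],[0,0,0]],"angular":[[0,0,0],[0,0,0],[0,0,0],[0,0,0],[0,0,0],[0,0,0],[0,0,0],[0,0,0],[0,0,0],[0,0,0],[0,0,0],[0,0,0]],"jaw":[85,85,52,52,52,52,52,52,52,52,52,52]}';python3 - <<'E'
from h import *
show()
im=manip.grab_frame('wrist');cv2.imwrite('pics/w12.png',im)
p=dv(0,-.08);print(p)
goto([p[0],p[1],.13],down(-3.85))
E
```

```text
time: 19.65
tool_pos: [0.5376, -0.2916, 0.0975]
tool_rot: [-0.453, 0.452, -0.54, 0.546]
contact_force: [0.5, 0.1, -0.9]
gripper_width: 0.718
t 19.65 pos [ 0.5376 -0.2916  0.0975] jawhead -10.4 down [ 0.007 -0.005 -1.   ] j6 [-0.62  0.13  1.76  0.    1.24 -0.44] F [ 0.5  0.1 -0.9] w 61.3
[0.652932 0.028784]
offset units [2.33 6.39 0.7 ] turn units [0.02 0.04 1.09]
```

View pics/w12.png

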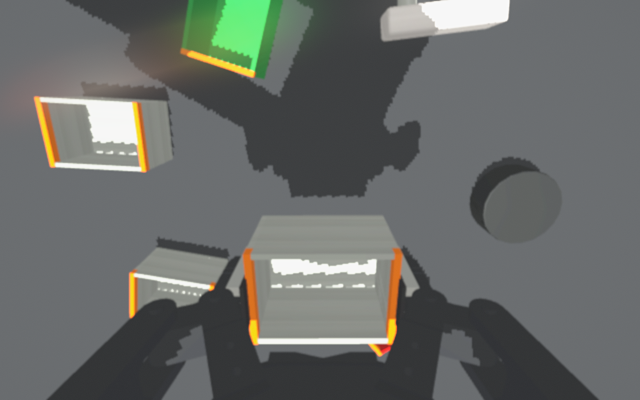

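```bash
python3 - <<'E'
from h import *
c=cam('wrist');s=manip.state()
m,h=corners(c,[(245,250),(400,250),(396,342),(252,342)],z=.133);print(m-s['tool_pos'][:2])
E
python3 -m jog '{"offset":[[0,0,0.6],[0,0,0.8],[0.2,0.5,0],[0.3,0.6,0],[0.3,0.7,0],[0.3,0.7,0],[0.3,0.7,0],[0.3,0.7,0],[0.3,0.7,0],[0.3,0.7,0],[0,0.6,0],[0,0.3,0]],"angular":[[0,0,0],[0,0,0],[0,0,0.2],[0,0,0.2],[0,0,0.2],[0,0,0.2],[0,0,0.29],[0,0,0],[0,0,0],[0,0,0],[0,0,0],[0,0,0]],"jaw":[52,52,52,52,52,52,52,52,52,52,52,52]}';python3 - <<'E'
from h import *
show()
p=dv(0,-.08)
goto([p[0],p[1],.07],down(-3.85))
im=manip.grab_frame('wrist');cv2.imwrite('pics/w13.png',im)
E
```

```text
centre [ 0.5373 -0.2889] heading -10.6 L 0.0606 W 0.0444 dv mm [ -94.1 -404.7]
[0.00090746 0.00185722]
time: 20.9
tool_pos: [0.649, 0.0225, 0.1599]
tool_rot: [0.483, -0.484, 0.517, -0.515]
contact_force: [0.3, -0.4, -1.2]
gripper_width: 0.716
t 20.9 pos [0.649  0.0225 0.1599] jawhead -3.7 down [-0.004  0.001 -1.   ] j6 [-0.08  0.16  1.62  0.    1.37 -0.02] F [ 0.3 -0.4 -1.2] w 61.2
offset units [ 0.08  0.13 -1.8 ] turn units [-0.01 -0.04 -0.02]
```

View pics/w13.png

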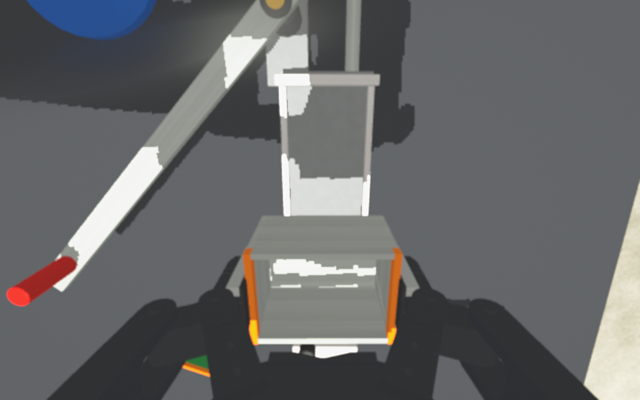

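```bash
python3 -m jog '{"offset":[[0.08,0.13,-0.4],[0,0,-0.5],[0,0,-0.5],[0,0,-0.4],[0,0,0],[0,0,0]],"angular":[[-0.01,-0.04,-0.02],[0,0,0],[0,0,0],[0,0,0],[0,0,0],[0,0,0]],"jaw":[52,52,52,52,52,52]}';python3 - <<'E'
from h import *
show()
p=dv(0,-.08)
goto([p[0],p[1],.034],down(-3.85))
im=manip.grab_frame('wrist');cv2.imwrite('pics/w14.png',im)
c=cam('wrist');im=im.copy()
for P in [(-.0345,0),(.0345,0),(-.0345,-.06),(.0345,-.06)]:
    u,v=proj(c,[*dv(*P),.034]);cv2.circle(im,(int(u),int(v)),2,(0,0,255),-1)
cv2.imwrite('pics/w14b.png',im)
E
```

```text
time: 21.55
tool_pos: [0.6536, 0.0256, 0.0719]
tool_rot: [-0.482, 0.482, -0.516, 0.518]
contact_force: [0.1, 0.4, -1.0]
gripper_width: 0.718
t 21.55 pos [0.6536 0.0256 0.0719] jawhead -4.0 down [ 0.002 -0.001 -1.   ] j6 [-0.07  0.26  1.66 -0.    1.22 -0.  ] F [ 0.1  0.4 -1. ] w 61.3
offset units [-0.01  0.06 -0.76] turn units [0.01 0.02 0.03]
```

View pics/w14b.png

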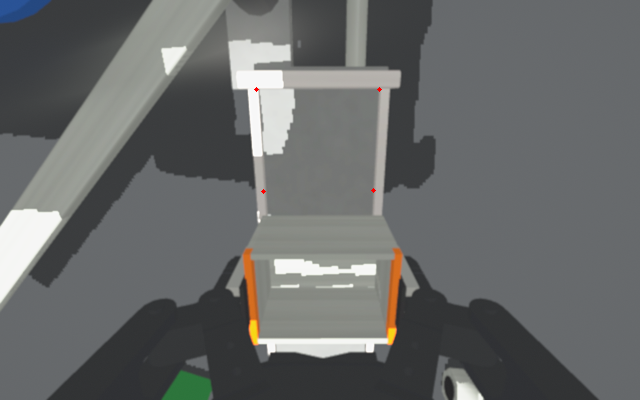

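```bash
python3 -m jog '{"offset":[[0,0,-0.3],[0,0,-0.2],[0,0,-0.1],[0,0,-0.06],[0,0,-0.04],[0,0,-0.02],[0,0,0],[0,0,0]],"angular":[[0,0,0.02],[0,0,0],[0,0,0],[0,0,0],[0,0,0],[0,0,0],[0,0,0],[0,0,0]],"jaw":[52,52,52,52,52,52,52,52]}'
```

```text
time: 22.4
tool_pos: [0.6546, 0.0265, 0.037]
tool_rot: [-0.484, 0.482, -0.515, 0.518]
contact_force: [-0.3, 0.4, -1.6]
gripper_width: 0.719
```

```bash
python3 -m jog '{"offset":[[0,0,-0.03],[0,0,-0.03],[0,0,-0.03],[0,0,0],[0,0,0]],"angular":[[0,0,0],[0,0,0],[0,0,0],[0,0,0],[0,0,0]],"jaw":[52,52,52,52,52]}'; python3 -c "
from h import *
show()"
```

```text
time: 22.9
tool_pos: [0.6542, 0.0265, 0.032]
tool_rot: [-0.484, 0.482, -0.515, 0.518]
contact_force: [-0.6, -0.4, -1.6]
gripper_width: 0.72
t 22.9 pos [0.6542 0.0265 0.032 ] jawhead -3.9 down [ 0.004 -0.001 -1.   ] j6 [-0.07  0.31  1.68 -0.    1.15 -0.01] F [-0.6 -0.4 -1.6] w 61.5
```

```bash
python3 -m jog '{"offset":[[0,0,-0.03],[0,0,-0.02],[0,0,0],[0,0,0]],"angular":[[0,0,0],[0,0,0],[0,0,0],[0,0,0]],"jaw":[52,52,52,52]}'; python3 -c "
from h import *
show()
cv2.imwrite('pics/w15.png',manip.grab_frame('wrist'))"
```

```text
time: 23.3
tool_pos: [0.6545, 0.0265, 0.0312]
tool_rot: [-0.484, 0.482, -0.515, 0.518]
contact_force: [-3.9, 0.9, 5.9]
gripper_width: 0.715
t 23.3 pos [0.6545 0.0265 0.0312] jawhead -3.9 down [ 0.004 -0.001 -1.   ] j6 [-0.07  0.31  1.68 -0.    1.15 -0.01] F [-3.9  0.9  5.9] w 61.0
```

View pics/w15.png

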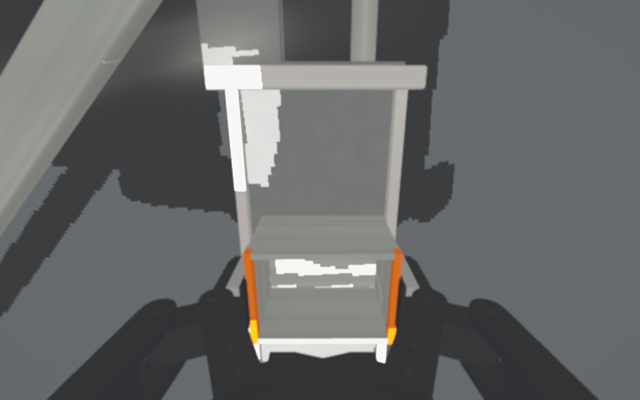

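```bash
python3 -m jog '{"offset":[[0,0,0.03],[0.013,0.2,0],[0.013,0.2,0],[0.013,0.2,0],[0,0,0],[0,0,0],[0,0,0],[0,0,0],[0,0,0],[0,0,0],[0,0,0]],"angular":[[0,0,0],[0,0,0],[0,0,0],[0,0,0],[0,0,0],[0,0,0],[0,0,0],[0,0,0],[0,0,0],[0,0,0],[0,0,0]],"jaw":[52,52,52,52,52,52,85,85,85,85,85]}'; python3 -c "
from h import *
show();print(todv(manip.state()['tool_pos']))
cv2.imwrite('pics/w16.png',manip.grab_frame('wrist'))"
```

```text
time: 24.45
tool_pos: [0.6562, 0.0562, 0.0311]
tool_rot: [-0.484, 0.482, -0.515, 0.518]
contact_force: [-0.3, 0.4, 0.1]
gripper_width: 0.994
t 24.45 pos [0.6562 0.0562 0.0311] jawhead -3.9 down [ 0.004 -0.001 -1.   ] j6 [-0.03  0.32  1.67 -0.    1.15  0.04] F [-0.3  0.4  0.1] w 84.9
[  1.38298831 -52.37633954]
```

View pics/w16.png

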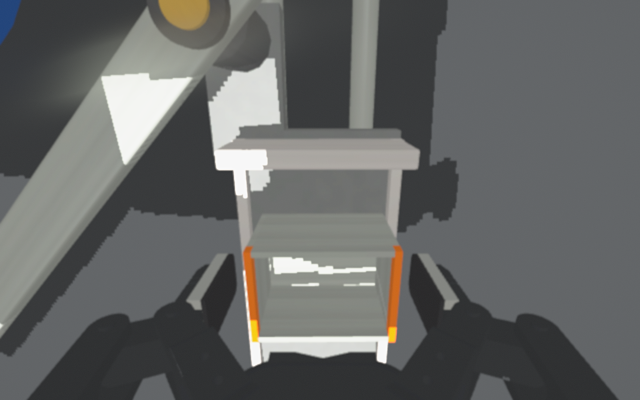

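```bash
python3 -m jog '{"offset":[[0,0,0.6],[0,0,0.7],[-0.06,-0.5,0],[-0.06,-0.5,0],[0,0,0],[0,0,0],[0,0,0],[0,0,0],[0,0,0]],"angular":[[0,0,0],[0,0,0],[0,0,0],[0,0,0],[0,0,0],[0,0,0],[0,0,0],[0,0,0],[0,0,0]],"jaw":[85,85,60,0,0,0,0,0,0]}'; python3 -c "
from h import *
show();print(todv(manip.state()['tool_pos']));p=dv(0,-.1);goto([*p,.043],down(-3.85))
cv2.imwrite('pics/w17.png',manip.grab_frame('wrist'))"
```

```text
time: 25.4
tool_pos: [0.6502, 0.0072, 0.0959]
tool_rot: [-0.484, 0.482, -0.515, 0.517]
contact_force: [-0.6, 0.4, -0.5]
gripper_width: 0.0
t 25.4 pos [0.6502 0.0072 0.0959] jawhead -3.8 down [ 0.004 -0.001 -1.   ] j6 [-0.1   0.22  1.66 -0.    1.25 -0.04] F [-0.6  0.4 -0.5] w 0.0
[  -1.32073995 -101.72506721]
offset units [ 0.03  0.03 -1.06] turn units [ 0.01  0.04 -0.01]
```

View pics/w17.png

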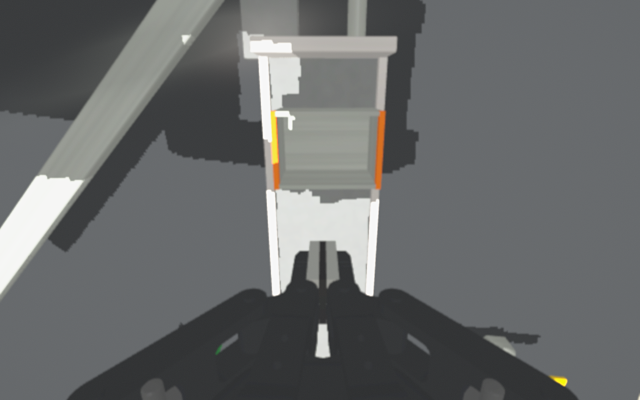

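```bash
python3 -m jog '{"offset":[[0.03,0.03,-0.5],[0,0,-0.56],[0.013,0.2,0],[0.01,0.15,0],[0.01,0.15,0],[0.01,0.15,0],[0.007,0.1,0],[0.003,0.05,0],[0,0,0],[0,0,0]],"angular":[[0,0.03,0],[0,0,0],[0,0,0],[0,0,0],[0,0,0],[0,0,0],[0,0,0],[0,0,0],[0,0,0],[0,0,0]],"jaw":[0,0,0,0,0,0,0,0,0,0]}'; python3 -c "
from h import *
show();print(todv(manip.state()['tool_pos']))
"
```

```text
time: 26.45
tool_pos: [0.6544, 0.0481, 0.0433]
tool_rot: [-0.483, 0.483, -0.516, 0.517]
contact_force: [-0.4, -1.0, 0.5]
gripper_width: 0.003
t 26.45 pos [0.6544 0.0481 0.0433] jawhead -3.9 down [ 0.001 -0.001 -1.   ] j6 [-0.04  0.3   1.67 -0.    1.18  0.03] F [-0.4 -1.   0.5] w 0.2
[  0.1675521  -60.64770799]
```

```bash
python3 -m jog '{"offset":[[0.005,0.06,0],[0.003,0.04,0],[0.002,0.03,0],[0.002,0.03,0],[0,0,0]],"angular":[[0,0,0],[0,0,0],[0,0,0],[0,0,0],[0,0,0]],"jaw":[0,0,0,0,0]}'; python3 -c "
from h import *
show();print(todv(manip.state()['tool_pos']))
cv2.imwrite('pics/w18.png',manip.grab_frame('wrist'))
"
```

```text
time: 26.95
tool_pos: [0.6549, 0.0547, 0.0431]
tool_rot: [-0.482, 0.484, -0.515, 0.518]
contact_force: [-0.5, -6.0, 0.7]
gripper_width: -0.001
t 26.95 pos [0.6549 0.0547 0.0431] jawhead -3.8 down [ 0.001 -0.004 -1.   ] j6 [-0.03  0.3   1.66 -0.    1.18  0.04] F [-0.5 -6.   0.7] w -0.1
[  0.21758149 -53.9981114 ]
```

View pics/w18.png

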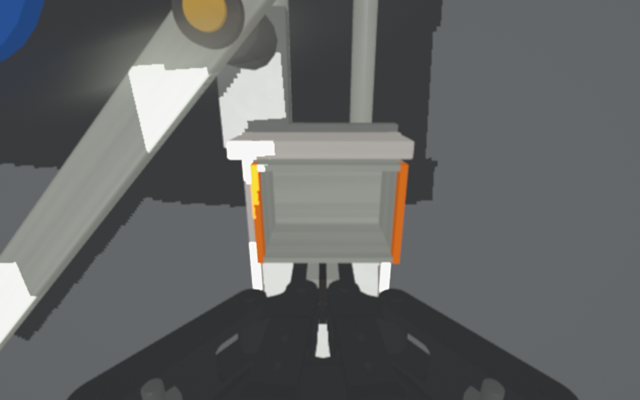

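```bash
python3 - <<'E'
from h import *
corners(cam('wrist'),[(251,165),(408,163),(401,262),(262,262)],.068)
E
python3 -m jog '{"offset":[[0,-0.2,0],[0,-0.3,0.3],[0,0,0.7],[-0.3,-0.5,0.7],[-0.3,-0.6,0.6],[-0.4,-0.6,0.4],[-0.4,-0.6,0.4],[-0.5,-0.6,0.3],[-0.5,-0.6,0],[-0.5,-0.6,0],[-0.5,-0.6,0],[0,0,0]],"angular":[[0,0,0],[0,0,0],[0,0,0],[0,0,0],[0,0,-0.3],[0,0,-0.3],[0,0,-0.3],[0,0,-0.3],[0,0,-0.3],[0,0,0],[0,0,0],[0,0,0]],"jaw":[0,0,0,30,85,85,85,85,85,85,85,85]}'; python3 -c "
from h import *
show();goto([.404,-.16,.26],down(-13))
"
```

```text
centre [0.6607 0.0872] heading -3.5 L 0.0611 W 0.0438 dv mm [  3.9 -21.1]
time: 28.2
tool_pos: [0.4827, -0.2074, 0.2145]
tool_rot: [-0.439, 0.44, -0.553, 0.555]
contact_force: [0.8, 0.1, 0.4]
gripper_width: 0.997
t 28.2 pos [ 0.4827 -0.2074  0.2145] jawhead -13.2 down [ 0.002 -0.003 -1.   ] j6 [-0.55 -0.18  1.86 -0.    1.46 -0.32] F [0.8 0.1 0.4] w 85.1
offset units [-1.57  0.95  0.91] turn units [0.03 0.02 0.03]
```

```bash
python3 -m jog '{"offset":[[-0.5,0.3,0.4],[-0.5,0.3,0.3],[-0.5,0.3,0],[0,0,0],[0,0,0]],"angular":[[0.03,0.02,0],[0,0,0],[0,0,0],[0,0,0],[0,0,0]],"jaw":[85,85,85,85,85]}'; python3 -c "
from h import *
show();im=manip.grab_frame('wrist')
cv2.imwrite('pics/w19.png',im)
cv2.imwrite('pics/w19c.png',cv2.resize(im[100:300,240:440],None,fx=3,fy=3,interpolation=cv2.INTER_CUBIC))
"
```

```text
time: 28.7
tool_pos: [0.4102, -0.1591, 0.2491]
tool_rot: [0.441, -0.44, 0.553, -0.553]
contact_force: [0.2, -0.3, 0.5]
gripper_width: 0.992
t 28.7 pos [ 0.4102 -0.1591  0.2491] jawhead -12.8 down [ 0.001  0.001 -1.   ] j6 [-0.54 -0.43  2.    0.    1.57 -0.32] F [ 0.2 -0.3  0.5] w 84.7
```

View pics/w19.png

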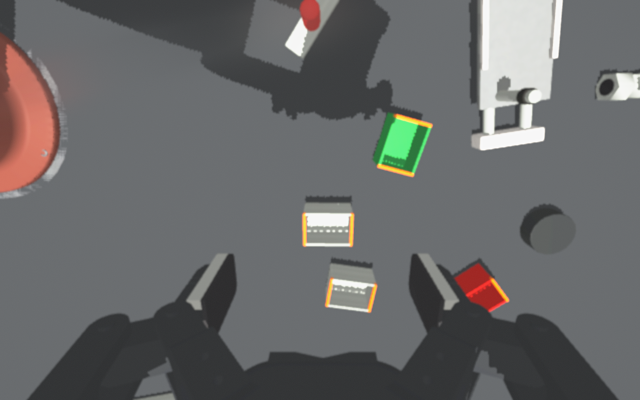

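View pics/w19c.png

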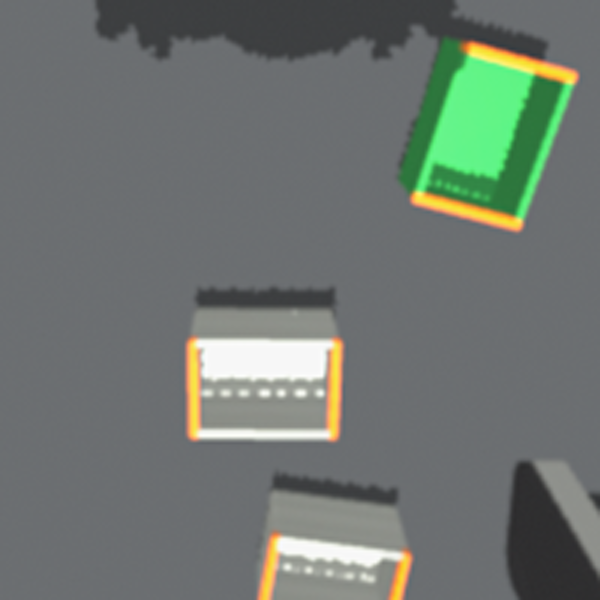

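```bash
python3 -c "
from h import *
c=cam('wrist')
m,h=corners(c,[(240+u/3,100+v/3) for u,v in [(188,341),(342,341),(339,438),(190,438)]])
goto([*m,.0055],down(h))
corners(c,[(331,280),(377,285),(373,311),(326,307)])
"
```

```text
centre [ 0.3995 -0.2418] heading -12.9 L 0.0637 W 0.0447 dv mm [-234.7 -366.9]
offset units [-0.22 -1.65 -4.86] turn units [-0.01  0.    0.  ]
centre [ 0.4095 -0.3451] heading -19.3 L 0.0641 W 0.0431 dv mm [-217.8 -469.3]
```

```bash
python3 -m jog '{"offset":[[-0.1,-0.6,-0.4],[-0.1,-0.6,-0.6],[-0.02,-0.45,-0.7],[0,0,-0.8],[0,0,-0.8],[0,0,-0.8],[0,0,-0.5],[0,0,-0.2],[0,0,0],[0,0,0]],"angular":[[0,0,0],[0,0,0],[0,0,0],[0,0,0],[0,0,0],[0,0,0],[0,0,0],[0,0,0],[0,0,0],[0,0,0]],"jaw":[85,85,85,85,85,85,85,85,85,85]}'; python3 -c "
from h import *
show();im=manip.grab_frame('wrist')
cv2.imwrite('pics/w20.png',im)
goto([.3995,-.2418,.005],down(-12.9))
"
```

```text
time: 29.75
tool_pos: [0.4001, -0.2424, 0.0093]
tool_rot: [0.441, -0.441, 0.553, -0.553]
contact_force: [-0.5, -0.3, 0.6]
gripper_width: 1.0
t 29.75 pos [ 0.4001 -0.2424  0.0093] jawhead -12.9 down [ 0.     0.001 -1.   ] j6 [-0.7  -0.07  2.13  0.    1.07 -0.48] F [-0.5 -0.3  0.6] w 85.4
offset units [-0.02  0.02 -0.1 ] turn units [ 0.    0.01 -0.01]
```

View pics/w20.png

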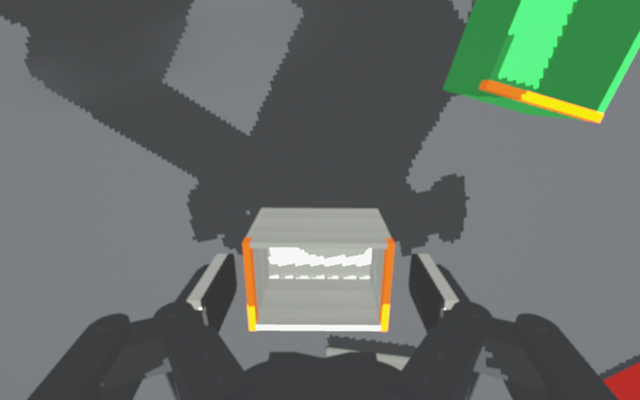

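```bash
python3 -m jog '{"offset":[[0,0,-0.09],[0,0,0],[0,0,0],[0,0,0],[0,0,0],[0,0,0],[0,0,0],[0,0,0.4],[0,0,0.7],[0,0,0.8],[0,0,0.8],[0,0,0.5]],"angular":[[0,0,0],[0,0,0],[0,0,0],[0,0,0],[0,0,0],[0,0,0],[0,0,0],[0,0,0],[0,0,0],[0,0,0],[0,0,0],[0,0,0]],"jaw":[85,52,52,52,52,52,52,52,52,52,52,52]}'; python3 -m jog '{"offset":[[0.5,0.3,0],[0.7,0.5,0],[0.7,0.5,0],[0.7,0.5,0],[0.7,0.5,0],[0.7,0.5,0],[0.6,0.6,0],[0.4,0.7,0],[0,0.5,0],[0,0.3,0],[0,0,0],[0,0,0]],"angular":[[0,0,0.2],[0,0,0.2],[0,0,0.2],[0,0,0.2],[0,0,0.2],[0,0,0.2],[0,0,0.2],[0,0,0.1],[0,0,0],[0,0,0],[0,0,0],[0,0,0]],"jaw":[52,52,52,52,52,52,52,52,52,52,52,52]}'; python3 -c "
from h import *
show();im=manip.grab_frame('wrist')
cv2.imwrite('pics/w21.png',im)
p=dv(0,-.1);goto([*p,.07],down(-3.85))
"
```

```text
time: 31.0
tool_pos: [0.3994, -0.2419, 0.1662]
tool_rot: [-0.441, 0.441, -0.553, 0.553]
contact_force: [0.9, 0.3, -1.5]
gripper_width: 0.711
time: 32.2
tool_pos: [0.6483, 0.0028, 0.1631]
tool_rot: [0.482, -0.483, 0.517, -0.516]
contact_force: [0.0, -1.2, -1.4]
gripper_width: 0.719
t 32.2 pos [0.6483 0.0028 0.1631] jawhead -3.9 down [-0.003  0.001 -1.   ] j6 [-0.11  0.16  1.62  0.    1.37 -0.04] F [ 0.  -1.2 -1.4] w 61.4
offset units [ 0.06  0.13 -1.87] turn units [-0.01 -0.02  0.01]
```

View pics/w21.png

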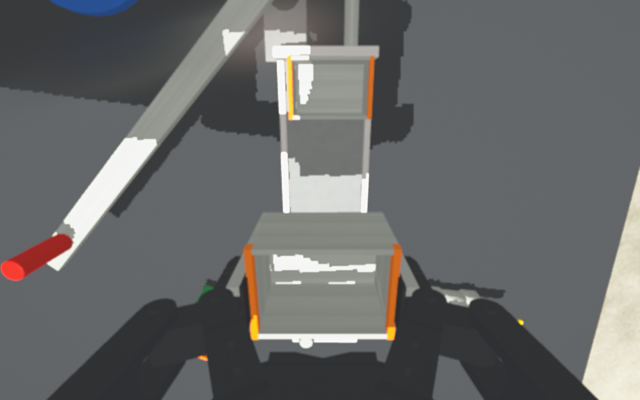

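```bash
python3 -m jog '{"offset":[[0.06,0.06,-0.5],[0,0,-0.6],[0,0,-0.6],[0,0,-0.5],[0,0,-0.3],[0,0,-0.1],[0,0,0],[0,0,0]],"angular":[[-0.01,-0.02,0],[0,0,0],[0,0,0],[0,0,0],[0,0,0],[0,0,0],[0,0,0],[0,0,0]],"jaw":[52,52,52,52,52,52,52,52]}'; python3 -c "
from h import *
show();p=dv(0,-.1);goto([*p,.032],down(-3.85))
"
```

```text
time: 33.05
tool_pos: [0.6531, 0.006, 0.0352]
tool_rot: [-0.484, 0.482, -0.516, 0.517]
contact_force: [0.1, 0.1, -1.0]
gripper_width: 0.717
t 33.05 pos [0.6531 0.006  0.0352] jawhead -3.9 down [ 0.003  0.    -1.   ] j6 [-0.1   0.3   1.68  0.    1.16 -0.04] F [ 0.1  0.1 -1. ] w 61.2
offset units [-0.03  0.06 -0.06] turn units [-0.    0.03  0.01]
```

```bash
python3 -m jog '{"offset":[[-0.03,0,-0.03],[0,0,-0.03],[0,0,-0.03],[0,0,0],[0,0,0]],"angular":[[0,0.03,0],[0,0,0],[0,0,0],[0,0,0],[0,0,0]],"jaw":[52,52,52,52,52]}'; python3 -c "
from h import *
show();im=manip.grab_frame('wrist')
cv2.imwrite('pics/w22.png',im)
"
```

```text
time: 33.55
tool_pos: [0.6514, 0.0063, 0.0325]
tool_rot: [0.483, -0.483, 0.517, -0.516]
contact_force: [-6.9, 0.4, 11.3]
gripper_width: 0.717
t 33.55 pos [0.6514 0.0063 0.0325] jawhead -3.8 down [-0.001  0.    -1.   ] j6 [-0.1   0.3   1.68 -0.    1.16 -0.04] F [-6.9  0.4 11.3] w 61.2
```

View pics/w22.png

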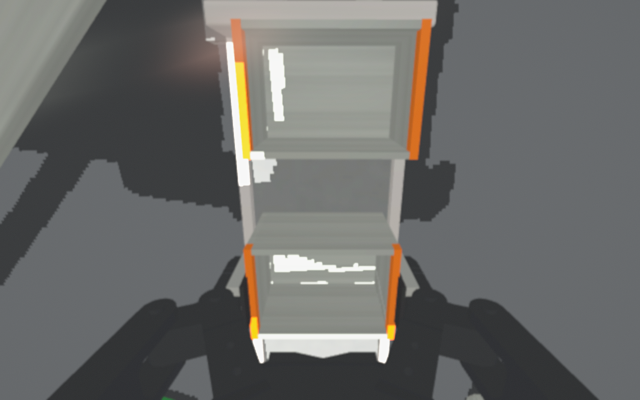

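```bash
python3 -m jog '{"offset":[[0,0,0.04],[0.013,0.2,0],[0.013,0.2,0],[0.01,0.15,0],[0.003,0.05,0],[0,0,0]],"angular":[[0,0,0],[0,0,0],[0,0,0],[0,0,0],[0,0,0],[0,0,0]],"jaw":[52,52,52,52,52,52]}'; python3 -c "
from h import *
show();im=manip.grab_frame('wrist');print(todv(manip.state()['tool_pos']))
cv2.imwrite('pics/w23.png',im)
"
```

```text
time: 34.2
tool_pos: [0.6537, 0.0376, 0.0325]
tool_rot: [0.483, -0.483, 0.516, -0.516]
contact_force: [-0.0, -1.5, 5.8]
gripper_width: 0.72
t 34.2 pos [0.6537 0.0376 0.0325] jawhead -3.8 down [ 0.     0.001 -1.   ] j6 [-0.06  0.31  1.67  0.    1.16  0.01] F [-0.  -1.5  5.8] w 61.5
[  0.15403574 -71.13620136]
```

View pics/w23.png

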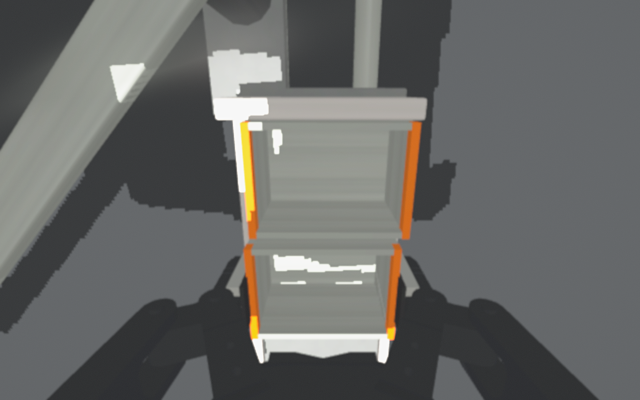

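```bash
python3 -m jog '{"offset":[[0.002,0.03,0],[0.002,0.03,0],[0.002,0.03,0],[0,0,0],[0,0,0]],"angular":[[0,0,0],[0,0,0],[0,0,0],[0,0,0],[0,0,0]],"jaw":[52,52,52,52,52]}'; python3 -c "
from h import *
show()"
```

```text
time: 34.75
tool_pos: [0.654, 0.0415, 0.0326]
tool_rot: [-0.483, 0.483, -0.516, 0.516]
contact_force: [0.8, -3.3, 5.9]
gripper_width: 0.721
t 34.75 pos [0.654  0.0415 0.0326] jawhead -3.8 down [ 0. -0. -1.] j6 [-0.05  0.31  1.67 -0.    1.16  0.02] F [ 0.8 -3.3  5.9] w 61.6
```

Next I'll press a bit more, release, retreat upward and go look at pan C.

```bash
python3 -m jog '{"offset":[[0.002,0.03,0],[0,0,0],[0,0,0],[0,0,0],[0,0,0],[0,0,0],[0,0,0.4],[0,0,0.7],[0,0,0.7],[0,0,0]],"angular":[[0,0,0],[0,0,0],[0,0,0],[0,0,0],[0,0,0],[0,0,0],[0,0,0],[0,0,0],[0,0,0],[0,0,0]],"jaw":[52,52,85,85,85,85,85,85,85,85]}'; python3 -c "
from h import *
show();im=manip.grab_frame('wrist')
cv2.imwrite('pics/w24.png',im)
goto([.41,-.29,.25],down(-21))
"
```

```text
time: 35.75
tool_pos: [0.6567, 0.0426, 0.128]
tool_rot: [-0.485, 0.481, -0.515, 0.518]
contact_force: [1.0, 0.1, 1.9]
gripper_width: 0.997
t 35.75 pos [0.6567 0.0426 0.128 ] jawhead -3.8 down [ 0.009  0.    -1.   ] j6 [-0.05  0.2   1.63  0.    1.3   0.02] F [1.  0.1 1.9] w 85.2
offset units [-4.9  -6.65  2.5 ] turn units [ 0.    0.04 -2.86]
```

View pics/w24.png

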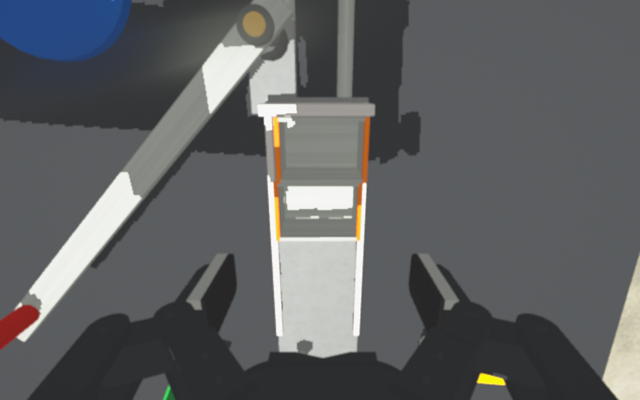

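Both pans sit in the carriage, butted against the stop. Now pan C.

```bash
python3 -m jog '{"offset":[[-0.3,-0.4,0.6],[-0.5,-0.7,0.4],[-0.5,-0.7,0.4],[-0.5,-0.7,0.4],[-0.5,-0.7,0.3],[-0.5,-0.7,0.2],[-0.5,-0.7,0.2],[-0.5,-0.7,0],[-0.5,-0.7,0],[-0.6,-0.65,0],[0,0,0],[0,0,0]],"angular":[[0,0.04,-0.3],[0,0,-0.4],[0,0,-0.4],[0,0,-0.4],[0,0,-0.4],[0,0,-0.4],[0,0,-0.4],[0,0,-0.16],[0,0,0],[0,0,0],[0,0,0],[0,0,0]],"jaw":[85,85,85,85,85,85,85,85,85,85,85,85]}'; python3 -c "
from h import *
show();im=manip.grab_frame('wrist')
cv2.imwrite('pics/w25.png',im)
cv2.imwrite('pics/w25c.png',cv2.resize(im[100:300,240:440],None,fx=3,fy=3,interpolation=cv2.INTER_CUBIC))
"
```

```text
time: 37.0
tool_pos: [0.407, -0.29, 0.2446]
tool_rot: [0.399, -0.401, 0.586, -0.58]
contact_force: [0.6, 0.8, -0.6]
gripper_width: 0.998
t 37.0 pos [ 0.407  -0.29    0.2446] jawhead -21.1 down [-0.008  0.005 -1.   ] j6 [-0.77 -0.25  1.88 -0.    1.53 -0.4 ] F [ 0.6  0.8 -0.6] w 85.3
```

View pics/w25.png

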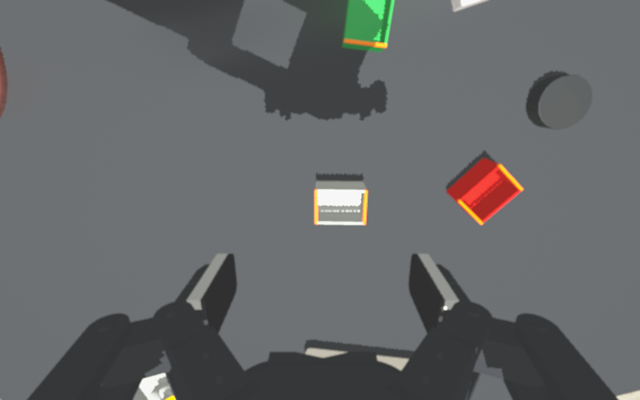

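View pics/w25c.png

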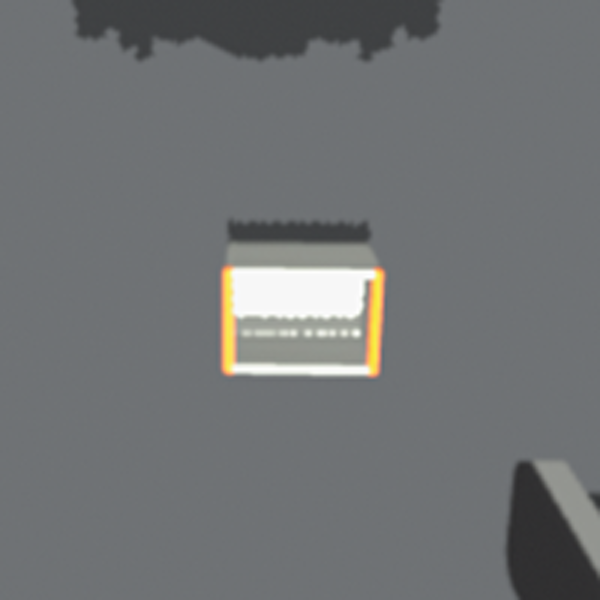

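```bash
python3 -c "
from h import *
c=cam('wrist')
m,h=corners(c,[(240+u/3,100+v/3) for u,v in [(223,268),(384,269),(379,375),(223,374)]])
goto([*m,.0055],down(h))
"
```

```text
centre [ 0.4091 -0.3444] heading -21.2 L 0.0642 W 0.0459 dv mm [-218.2 -468.7]
offset units [ 0.03 -1.1  -4.79] turn units [-0.04 -0.07 -0.04]
```

```bash
python3 -m jog '{"offset":[[0.03,-0.5,-0.4],[0,-0.6,-0.6],[0,0,-0.8],[0,0,-0.8],[0,0,-0.8],[0,0,-0.7],[0,0,-0.4],[0,0,-0.2],[0,0,0],[0,0,0]],"angular":[[-0.04,-0.07,-0.04],[0,0,0],[0,0,0],[0,0,0],[0,0,0],[0,0,0],[0,0,0],[0,0,0],[0,0,0],[0,0,0]],"jaw":[85,85,85,85,85,85,85,85,85,85]}'; python3 -c "
from h import *
show();im=manip.grab_frame('wrist')
cv2.imwrite('pics/w26.png',im)
goto([.4091,-.3444,.005],down(-21.2))
"
```

```text
time: 38.05
tool_pos: [0.4104, -0.3451, 0.0121]
tool_rot: [-0.4, 0.399, -0.582, 0.585]
contact_force: [0.0, 0.0, 0.3]
gripper_width: 0.995
t 38.05 pos [ 0.4104 -0.3451  0.0121] jawhead -21.2 down [ 0.002 -0.003 -1.   ] j6 [-0.84  0.09  1.97 -0.    1.08 -0.47] F [0.  0.  0.3] w 85.0
offset units [-0.03  0.02 -0.15] turn units [0.03 0.03 0.  ]
```

View pics/w26.png

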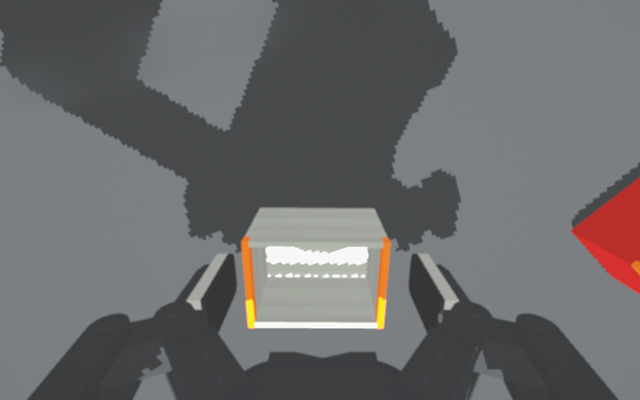

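```bash
python3 -m jog '{"offset":[[-0.03,0.02,-0.14],[0,0,0],[0,0,0],[0,0,0],[0,0,0],[0,0,0],[0,0,0],[0,0,0.4],[0,0,0.7],[0,0,0.8],[0,0,0.8],[0,0,0.5]],"angular":[[0.03,0.03,0],[0,0,0],[0,0,0],[0,0,0],[0,0,0],[0,0,0],[0,0,0],[0,0,0],[0,0,0],[0,0,0],[0,0,0],[0,0,0]],"jaw":[85,85,52,52,52,52,52,52,52,52,52,52]}'; python3 -m jog '{"offset":[[0.3,0.4,0],[0.5,0.6,0],[0.5,0.6,0],[0.5,0.7,0],[0.5,0.7,0],[0.5,0.7,0],[0.5,0.7,0],[0.5,0.7,0],[0.5,0.5,0],[0.4,0.4,0],[0,0,0],[0,0,0]],"angular":[[0,0,0.3],[0,0,0.3],[0,0,0.4],[0,0,0.4],[0,0,0.4],[0,0,0.4],[0,0,0.4],[0,0,0.29],[0,0,0],[0,0,0],[0,0,0],[0,0,0]],"jaw":[52,52,52,52,52,52,52,52,52,52,52,52]}'; python3 -c "
from h import *
show();im=manip.grab_frame('wrist')
cv2.imwrite('pics/w27.png',im)
p=dv(0,-.143);goto([*p,.036],down(-3.85))
"
```

```text
time: 39.3
tool_pos: [0.4083, -0.3446, 0.1671]
tool_rot: [-0.399, 0.399, -0.583, 0.584]
contact_force: [1.1, 0.1, -1.3]
gripper_width: 0.715
time: 40.5
tool_pos: [0.6423, -0.0436, 0.163]
tool_rot: [0.482, -0.484, 0.518, -0.515]
contact_force: [-0.2, 0.7, -1.8]
gripper_width: 0.715
t 40.5 pos [ 0.6423 -0.0436  0.163 ] jawhead -3.9 down [-0.005  0.001 -1.   ] j6 [-0.18  0.15  1.63  0.    1.37 -0.12] F [-0.2  0.7 -1.8] w 61.1
offset units [ 0.13  0.2  -2.54] turn units [-0.01 -0.04  0.01]
```

View pics/w27.png

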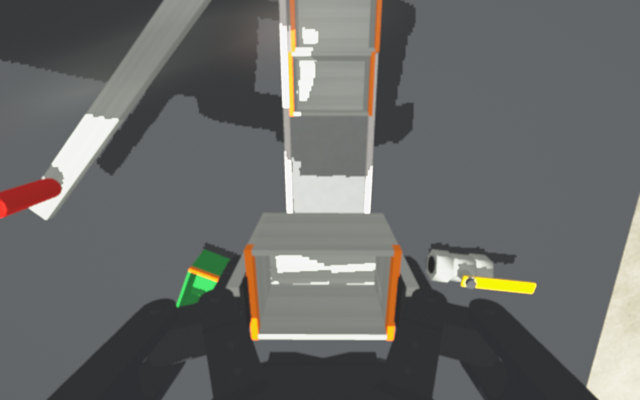

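```bash
python3 -m jog '{"offset":[[0.13,0.2,-0.3],[0,0,-0.6],[0,0,-0.6],[0,0,-0.5],[0,0,-0.3],[0,0,-0.2],[0,0,-0.07],[0,0,-0.02],[0,0,-0.03],[0,0,-0.03],[0,0,0],[0,0,0]],"angular":[[-0.01,-0.04,0],[0,0,0],[0,0,0],[0,0,0],[0,0,0],[0,0,0],[0,0,0],[0,0,0],[0,0,0],[0,0,0],[0,0,0],[0,0,0]],"jaw":[52,52,52,52,52,52,52,52,52,52,52,52]}'; python3 -c "
from h import *
show();im=manip.grab_frame('wrist')
cv2.imwrite('pics/w28.png',im);print(todv(manip.state()['tool_pos']))
"
```

```text
time: 41.75
tool_pos: [0.6503, -0.0342, 0.0329]
tool_rot: [-0.484, 0.482, -0.516, 0.518]
contact_force: [1.0, 0.2, 2.6]
gripper_width: 0.725
t 41.75 pos [ 0.6503 -0.0342  0.0329] jawhead -3.9 down [ 0.004 -0.001 -1.   ] j6 [-0.17  0.3   1.68  0.    1.15 -0.1 ] F [1.  0.2 2.6] w 61.9
[   1.63343071 -143.02034945]
```

View pics/w28.png

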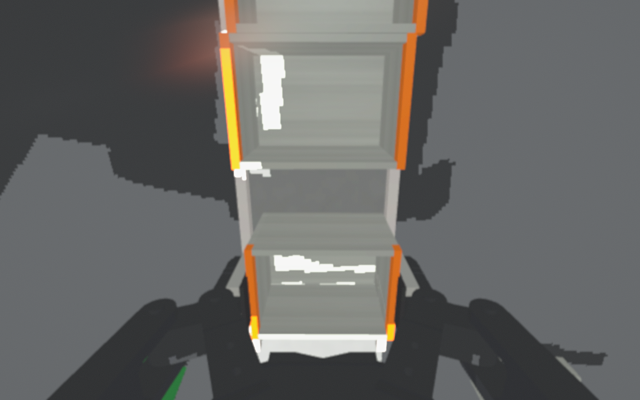

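```bash
python3 -m jog '{"offset":[[0.013,0.2,0],[0.013,0.2,0],[0.01,0.15,0],[0.003,0.04,0],[0.002,0.03,0],[0.002,0.03,0],[0,0,0]],"angular":[[0,0,0],[0,0,0],[0,0,0],[0,0,0],[0,0,0],[0,0,0],[0,0,0]],"jaw":[52,52,52,52,52,52,52]}'; python3 -c "
from h import *
show();im=manip.grab_frame('wrist')
cv2.imwrite('pics/w29.png',im);print(todv(manip.state()['tool_pos']))
"
```

```text
time: 42.5
tool_pos: [0.6523, -0.0012, 0.0329]
tool_rot: [-0.483, 0.482, -0.515, 0.518]
contact_force: [0.1, -3.1, 5.5]
gripper_width: 0.716
t 42.5 pos [ 0.6523 -0.0012  0.0329] jawhead -3.9 down [ 0.003 -0.001 -1.   ] j6 [-0.12  0.3   1.68 -0.    1.15 -0.05] F [ 0.1 -3.1  5.5] w 61.1
[   1.39163488 -109.92453532]
```

View pics/w29.png

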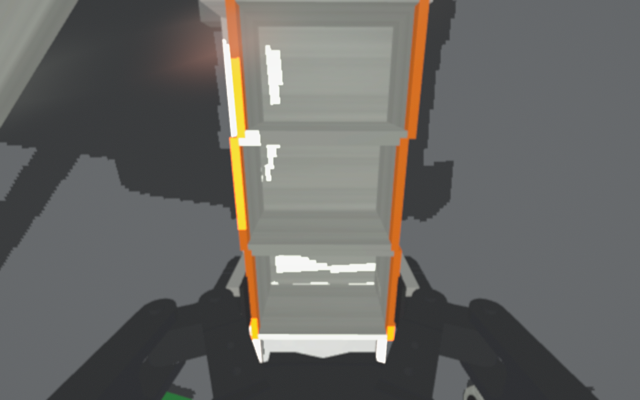

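```bash
python3 -m jog '{"offset":[[0.002,0.03,0],[0,0,0],[0,0,0],[0,0,0],[0,0,0],[0,0,0],[0,0,0.5],[0,0,0.7],[-0.05,-0.5,0],[-0.05,-0.5,0],[0,0,0],[0,0,0]],"angular":[[0,0,0],[0,0,0],[0,0,0],[0,0,0],[0,0,0],[0,0,0],[0,0,0],[0,0,0],[0,0,0],[0,0,0],[0,0,0],[0,0,0]],"jaw":[52,52,85,85,85,85,85,85,60,0,0,0]}'; python3 -c "
from h import *
show();im=manip.grab_frame('wrist')
cv2.imwrite('pics/w30.png',im);print(todv(manip.state()['tool_pos']))
p=dv(0.002,-.16);goto([*p,.043],down(-3.85))
"
```

```text
time: 43.75
tool_pos: [0.6463, -0.05, 0.0913]
tool_rot: [-0.483, 0.482, -0.517, 0.517]
contact_force: [1.0, -0.1, -0.1]
gripper_width: 0.324
t 43.75 pos [ 0.6463 -0.05    0.0913] jawhead -4.0 down [ 0.001  0.001 -1.   ] j6 [-0.19  0.22  1.67  0.    1.25 -0.12] F [ 1.  -0.1 -0.1] w 27.7
[  -1.38129787 -158.47765595]
offset units [ 0.07 -0.03 -0.96] turn units [-0.01  0.01  0.01]
```

View pics/w30.png

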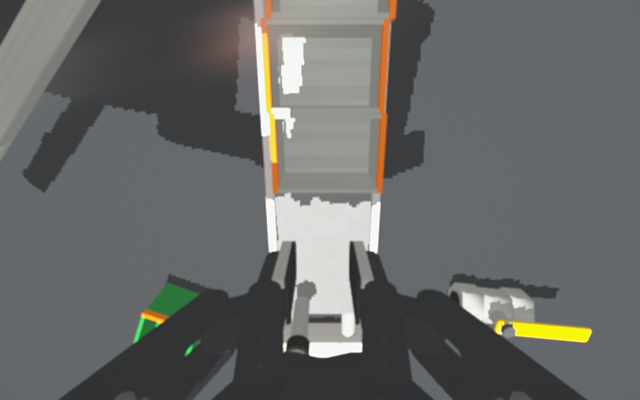

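```bash
python3 -m jog '{"offset":[[0,0,0],[0,0,0],[0,0,0]],"angular":[[0,0,0],[0,0,0],[0,0,0]],"jaw":[0,0,0]}'; python3 -c "
from h import *
c=cam('wrist');print(todv(onz(c,308,292,.028)),todv(onz(c,297,344,.08)),todv(onz(c,297,344,.028)))
corners(c,[(266,118),(388,113),(383,193),(276,193)],.068)
show()"
```

```text
time: 44.1
tool_pos: [0.6465, -0.0494, 0.0915]
tool_rot: [-0.483, 0.482, -0.516, 0.517]
contact_force: [0.0, -0.3, -0.2]
gripper_width: 0.0
[ -12.28662094 -227.62732556] [ -17.04393422 -228.56547379] [ -22.4499204  -279.83351815]
centre [ 0.6533 -0.0014] heading -2.7 L 0.0627 W 0.043 dv mm [   2.4 -110.1]
t 44.1 pos [ 0.6465 -0.0494  0.0915] jawhead -3.9 down [ 0.001 -0.    -1.   ] j6 [-0.19  0.22  1.67  0.    1.25 -0.12] F [ 0.  -0.3 -0.2] w 0.0
```

```bash
python3 -m jog '{"offset":[[0.07,0,-0.4],[0,0,-0.56],[0.01,0.15,0],[0.007,0.1,0],[0.003,0.05,0],[0.003,0.04,0],[0.002,0.03,0],[0,0,0],[0,0,0]],"angular":[[0,0,0],[0,0,0],[0,0,0],[0,0,0],[0,0,0],[0,0,0],[0,0,0],[0,0,0],[0,0,0]],"jaw":[0,0,0,0,0,0,0,0,0]}'; python3 -c "
from h import *
show();print(todv(manip.state()['tool_pos']))
"
```

```text
time: 45.0
tool_pos: [0.6524, -0.0333, 0.0456]
tool_rot: [-0.483, 0.482, -0.515, 0.519]
contact_force: [-0.6, -5.1, 1.4]
gripper_width: -0.004
t 45.0 pos [ 0.6524 -0.0333  0.0456] jawhead -3.9 down [ 0.004 -0.004 -1.   ] j6 [-0.16  0.29  1.68 -0.    1.17 -0.09] F [-0.6 -5.1  1.4] w -0.3
[   3.65996274 -141.98140802]
```

```bash
python3 -m jog '{"offset":[[0.003,0.05,0],[0.003,0.05,0],[0,0,0],[0,0,0]],"angular":[[0,0,0],[0,0,0],[0,0,0],[0,0,0]],"jaw":[0,0,0,0]}'; python3 -c "
from h import *
show();print(todv(manip.state()['tool_pos']))
"
python3 -m jog '{"offset":[[0,-0.2,0],[0,-0.4,0.1],[0,0,0.5],[0,0,0.7],[0,0,0.7],[-0.2,0.4,0.7],[-0.2,0.6,0.7],[-0.2,0.6,0.5],[0,0,0],[0,0,0]],"angular":[[0,0,0],[0,0,0],[0,0,0],[0,0,0],[0,0,0],[0,0,0],[0,0,0],[0,0,0],[0,0,0],[0,0,0]],"jaw":[0,0,0,0,0,32,32,32,32,32]}'; python3 -c "
from h import *
show();im=manip.grab_frame('wrist')
cv2.imwrite('pics/w31.png',im)
cv2.imwrite('pics/w31c.png',cv2.resize(im[60:310,220:470],None,fx=2.4,fy=2.4,interpolation=cv2.INTER_CUBIC))
"
```

```text
time: 45.4
tool_pos: [0.6525, -0.0333, 0.0457]
tool_rot: [-0.481, 0.485, -0.513, 0.521]
contact_force: [-1.6, -20.5, 2.0]
gripper_width: 0.003
t 45.4 pos [ 0.6525 -0.0333  0.0457] jawhead -3.9 down [ 0.004 -0.012 -1.   ] j6 [-0.16  0.29  1.68 -0.01  1.17 -0.09] F [ -1.6 -20.5   2. ] w 0.2
[   3.69860997 -141.96660999]
time: 46.4
tool_pos: [0.622, 0.024, 0.2401]
tool_rot: [-0.484, 0.482, -0.515, 0.518]
contact_force: [-0.6, 0.0, -1.1]
gripper_width: 0.379
t 46.4 pos [0.622  0.024  0.2401] jawhead -3.8 down [ 0.005 -0.    -1.   ] j6 [-0.08  0.04  1.61 -0.    1.49 -0.01] F [-0.6  0.  -1.1] w 32.3
```

View pics/w31.png

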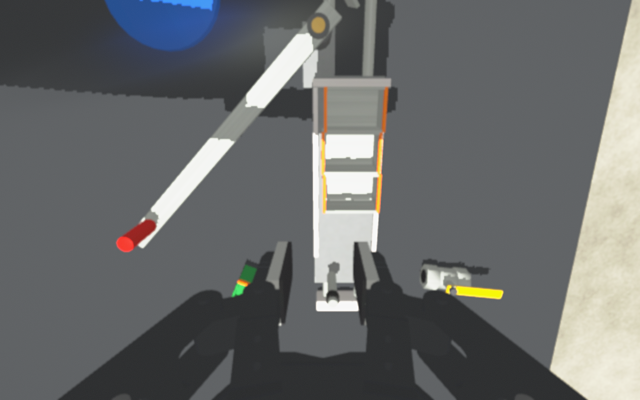

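View pics/w31c.png

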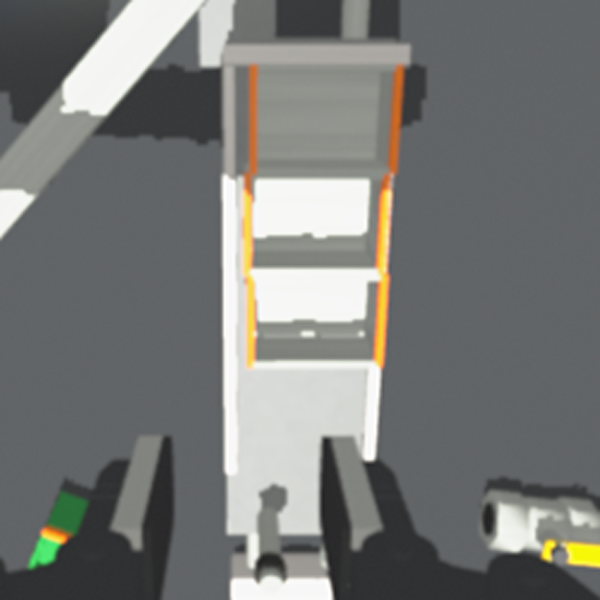

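```bash
python3 -c "
from h import *
c=cam('wrist')
f=lambda pts:[(220+u/2.4,60+v/2.4) for u,v in pts]
for p in ([(250,66),(404,66),(396,172),(251,172)],[(243,176),(393,176),(386,273),(247,273)],[(246,277),(390,277),(383,367),(250,367)]): corners(c,f(p),.068)
cv2.imwrite('pics/t31.png',manip.grab_frame('top'))
cv2.imwrite('pics/s31.png',manip.grab_frame('side'))
h=onz(c,125,243,.123);pv=dv(-.033,.05);d=h[:2]-pv;print(h,np.linalg.norm(d),'theta',np.arctan2(-d@xd,-d@yd))
"
```

```text
centre [0.659  0.0859] heading -3.9 L 0.0615 W 0.0421 dv mm [  2.3 -22.6]
centre [0.6541 0.0423] heading -3.9 L 0.0622 W 0.0422 dv mm [  0.3 -66.4]
centre [ 0.6525 -0.0019] heading -3.9 L 0.0623 W 0.0427 dv mm [   1.6 -110.7]
[ 0.43329879 -0.01655922  0.123     ] 0.2638452028737802 theta 0.7669692207869298
```

View pics/t31.png

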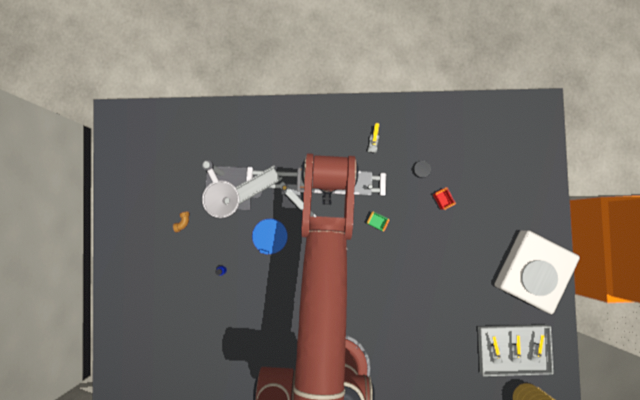

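View pics/s31.png

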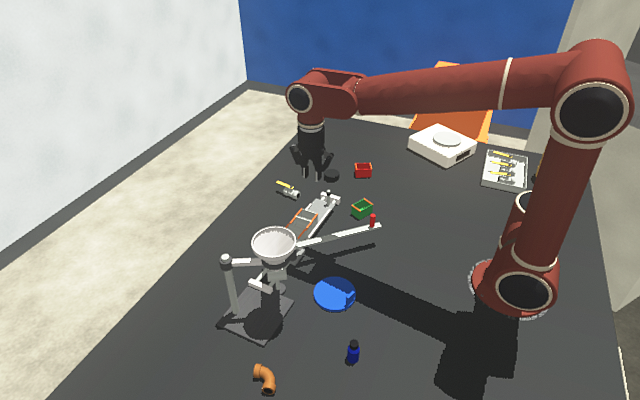

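```bash
python3 -m jog '{"offset":[[-0.3,-0.05,0],[-0.5,-0.1,0],[-0.6,-0.1,0],[-0.6,-0.1,0],[-0.6,-0.1,0],[-0.6,-0.1,0],[-0.55,-0.2,0],[0,0,0],[0,0,0],[0,0,0]],"angular":[[0,0,-0.8],[0,0,-0.8],[0,0,-0.8],[0,0,-0.8],[0,0,-0.8],[0,0,-0.8],[0,0,-0.8],[0,0,-0.8],[0,0,-0.7],[0,0,0]],"jaw":[34,34,34,34,34,34,34,34,34,34]}'; python3 -c "
from h import *
show();goto([.433,-.017,.1],down(-47))
im=manip.grab_frame('wrist')
cv2.imwrite('pics/w32.png',im)
"
```

```text
time: 47.55
tool_pos: [0.4335, -0.0147, 0.2373]
tool_rot: [-0.261, 0.262, -0.657, 0.657]
contact_force: [-1.0, -0.2, 1.1]
gripper_width: 0.401
t 47.55 pos [ 0.4335 -0.0147  0.2373] jawhead -46.6 down [-0.001 -0.001 -1.   ] j6 [-0.21 -0.44  2.03 -0.    1.55  0.61] F [-1.  -0.2  1.1] w 34.2
offset units [-0.01 -0.05 -2.75] turn units [ 0.01 -0.01 -0.07]
```

View pics/w32.png

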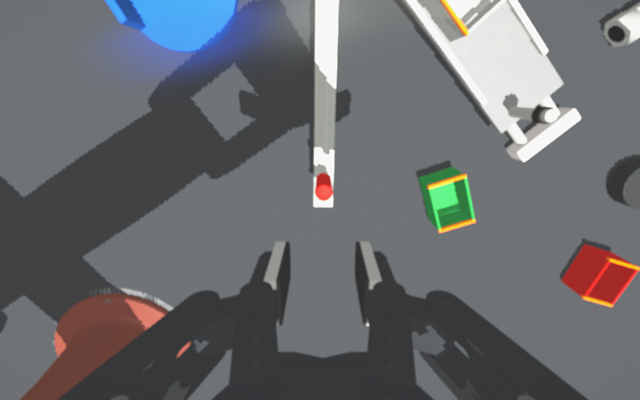

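The handle is at (323,187), centred between the fingers. I'll go down and compute the closing arc.

```bash
python3 -m jog '{"offset":[[0,-0.04,-0.5],[0,0,-0.7],[0,0,-0.7],[0,0,-0.6],[0,0,-0.25],[0,0,0],[0,0,0]],"angular":[[0,0,0],[0,0,0],[0,0,0],[0,0,0],[0,0,0],[0,0,0],[0,0,0]],"jaw":[34,34,34,34,34,34,34]}'; python3 -c "
from h import *
show();pv=dv(-.033,.05);p=manip.state()['tool_pos'][:2];d=p-pv;t=np.arctan2(-d@xd,-d@yd);print(t,np.linalg.norm(d))
prev=p
for k in range(1,20):
    a=t-k*.055
    n=pv+.265*(-np.sin(a)*xd-np.cos(a)*yd);print(k,round(a,3),((n-prev)/.05).round(3));prev=n
"
```

```text
time: 48.3
tool_pos: [0.4349, -0.0163, 0.1022]
tool_rot: [-0.263, 0.261, -0.656, 0.658]
contact_force: [-0.6, -0.5, -0.1]
gripper_width: 0.395
t 48.3 pos [ 0.4349 -0.0163  0.1022] jawhead -46.5 down [ 0.002 -0.002 -1.   ] j6 [-0.21 -0.31  2.17 -0.    1.29  0.6 ] F [-0.6 -0.5 -0.1] w 33.7
0.7636037718813936 0.2624550953071542
1 0.709 [ 0.165 -0.244]
2 0.654 [ 0.214 -0.198]
3 0.599 [ 0.224 -0.186]
4 0.544 [ 0.234 -0.174]
5 0.489 [ 0.243 -0.161]
6 0.434 [ 0.252 -0.147]
7 0.379 [ 0.259 -0.133]
8 0.324 [ 0.266 -0.118]
9 0.269 [ 0.272 -0.104]
10 0.214 [ 0.278 -0.088]
11 0.159 [ 0.282 -0.073]
12 0.104 [ 0.286 -0.057]
13 0.049 [ 0.288 -0.042]
14 -0.006 [ 0.29  -0.026]
15 -0.061 [ 0.291 -0.01 ]
16 -0.116 [0.291 0.006]
17 -0.171 [0.291 0.022]
18 -0.226 [0.289 0.038]
19 -0.281 [0.286 0.054]
```

```bash
python3 -m jog '{"offset":[[0.165,-0.244,0],[0.214,-0.198,0],[0.224,-0.186,0],[0.234,-0.174,0],[0.243,-0.161,0],[0.252,-0.147,0],[0.259,-0.133,0],[0.266,-0.118,0],[0.272,-0.104,0],[0.278,-0.088,0],[0.282,-0.073,0],[0,0,0]],"angular":[[0,0,0.525],[0,0,0.525],[0,0,0.525],[0,0,0.525],[0,0,0.525],[0,0,0.525],[0,0,0.525],[0,0,0.525],[0,0,0.525],[0,0,0.525],[0,0,0.525],[0,0,0]],"jaw":[34,34,34,34,34,34,34,34,34,34,34,34]}'; python3 -c "
from h import *
show();pv=dv(-.033,.05);p=manip.state()['tool_pos'][:2];d=p-pv;t=np.arctan2(-d@xd,-d@yd);print(t,np.linalg.norm(d))
im=manip.grab_frame('wrist')
cv2.imwrite('pics/w33.png',im)"
```

```text
time: 49.5
tool_pos: [0.5713, -0.0983, 0.1039]
tool_rot: [-0.447, 0.444, -0.547, 0.551]
contact_force: [0.1, -0.6, 0.6]
gripper_width: 0.396
t 49.5 pos [ 0.5713 -0.0983  0.1039] jawhead -11.9 down [ 0.006 -0.002 -1.   ] j6 [-0.3   0.05  1.83  0.    1.25 -0.09] F [ 0.1 -0.6  0.6] w 33.8
0.15088402759143052 0.26528173761501767
```

View pics/w33.png

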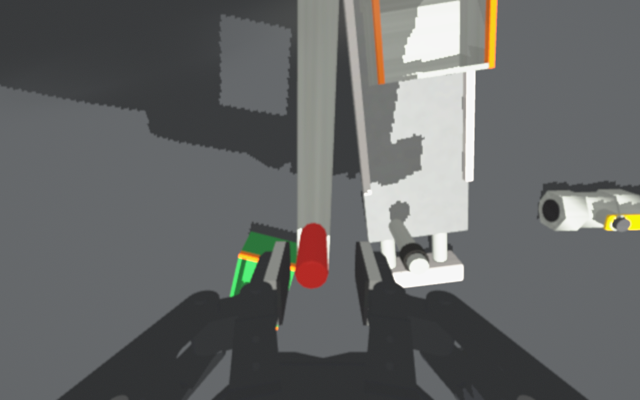

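```bash
python3 -m jog '{"offset":[[0.286,-0.057,0],[0.288,-0.042,0],[0.2,-0.02,0],[0.1,-0.01,0],[0,0,0]],"angular":[[0,0,0.525],[0,0,0.525],[0,0,0.3],[0,0,0],[0,0,0]],"jaw":[34,34,34,34,34]}'; python3 -c "
from h import *
show();pv=dv(-.033,.05);p=manip.state()['tool_pos'][:2];d=p-pv;t=np.arctan2(-d@xd,-d@yd);print(t,np.linalg.norm(d))"
```

```text
time: 50.05
tool_pos: [0.6127, -0.1038, 0.1017]
tool_rot: [-0.484, 0.483, -0.516, 0.517]
contact_force: [0.4, -0.1, 0.5]
gripper_width: 0.4
t 50.05 pos [ 0.6127 -0.1038  0.1017] jawhead -3.8 down [ 0.002 -0.    -1.   ] j6 [-0.29  0.15  1.73  0.    1.26 -0.22] F [ 0.4 -0.1  0.5] w 34.2
-0.006576993874402164 0.2649685870920617
```

```bash
python3 -m jog '{"offset":[[0.06,-0.004,0],[0.05,-0.003,0],[0.04,0,0],[0.03,0,0],[0,0,0]],"angular":[[0,0,0],[0,0,0],[0,0,0],[0,0,0],[0,0,0]],"jaw":[34,34,34,34,34]}'; python3 -c "
from h import *
show();pv=dv(-.033,.05);p=manip.state()['tool_pos'][:2];d=p-pv;t=np.arctan2(-d@xd,-d@yd);print(t,np.linalg.norm(d))
im=manip.grab_frame('wrist')
cv2.imwrite('pics/w34.png',im)"
```

```text
time: 50.55
tool_pos: [0.6192, -0.1041, 0.1009]
tool_rot: [0.482, -0.484, 0.517, -0.515]
contact_force: [-7.9, -0.5, 4.6]
gripper_width: 0.398
t 50.55 pos [ 0.6192 -0.1041  0.1009] jawhead -3.8 down [-0.004  0.    -1.   ] j6 [-0.28  0.17  1.71 -0.    1.26 -0.22] F [-7.9 -0.5  4.6] w 34.0
-0.031146059059213693 0.26500167524538903
```

View pics/w34.png

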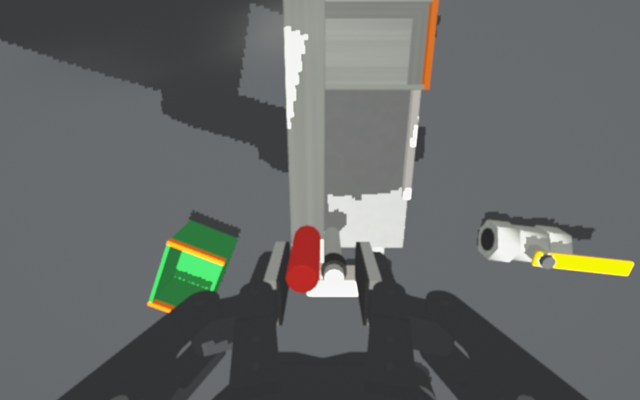

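```bash
python3 -m jog '{"offset":[[0.03,0,0],[0,0,0],[-0.1,0,0],[-0.11,0,0],[0,0,0.3],[0,0,0.6],[0,0,0.8],[-0.2,0,0.8],[-0.5,0,0.4],[-0.5,0,0],[0,0,0],[0,0,0]],"angular":[[0,0,0],[0,0,0],[0,0,0],[0,0,0],[0,0,0],[0,0,0],[0,0,0],[0,0,0],[0,0,0],[0,0,0],[0,0,0],[0,0,0]],"jaw":[34,34,34,34,34,34,34,34,34,34,34,34]}'; python3 -c "
from h import *
show()
im=manip.grab_frame('wrist');c=cam('wrist')
cv2.imwrite('pics/w35.png',im)"
```

```text
time: 51.8
tool_pos: [0.5525, -0.1041, 0.2473]
tool_rot: [-0.484, 0.482, -0.515, 0.517]
contact_force: [-0.5, -0.8, 0.1]
gripper_width: 0.396
t 51.8 pos [ 0.5525 -0.1041  0.2473] jawhead -3.8 down [ 0.004 -0.001 -1.   ] j6 [-0.32 -0.11  1.74  0.    1.5  -0.25] F [-0.5 -0.8  0.1] w 33.9
```

View pics/w35.png

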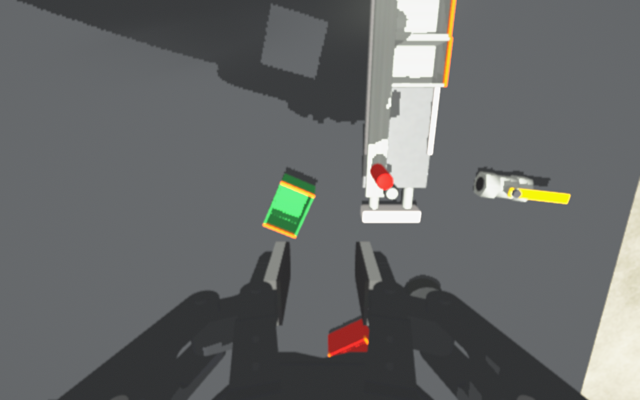

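```bash
python3 -m jog '{"offset":[[0,0.4,0.4],[0,0.6,0.5],[0,0.7,0.5],[0,0.7,0.2],[0,0.7,0],[0,0.3,0],[0,0,0],[0,0,0]],"angular":[[0,0,0],[0,0,0],[0,0,0],[0,0,0],[0,0,0],[0,0,0],[0,0,0],[0,0,0]],"jaw":[85,85,85,85,85,85,85,85]}'; python3 -c "
from h import *
show()
im=manip.grab_frame('wrist');c=cam('wrist')
cv2.imwrite('pics/w36.png',im);cv2.imwrite('pics/w36c.png',cv2.resize(im[60:300,320:480],None,fx=3.5,fy=2.5,interpolation=cv2.INTER_CUBIC))
cv2.imwrite('pics/s36.png',manip.grab_frame('side'))"
```

```text
time: 52.65
tool_pos: [0.5524, 0.0653, 0.3253]
tool_rot: [-0.483, 0.483, -0.516, 0.516]
contact_force: [0.2, 0.0, 0.0]
gripper_width: 0.995
t 52.65 pos [0.5524 0.0653 0.3253] jawhead -3.8 down [ 0.    -0.001 -1.   ] j6 [-0.02 -0.15  1.65 -0.    1.64  0.05] F [0.2 0.  0. ] w 85.0
```

View pics/w36.png

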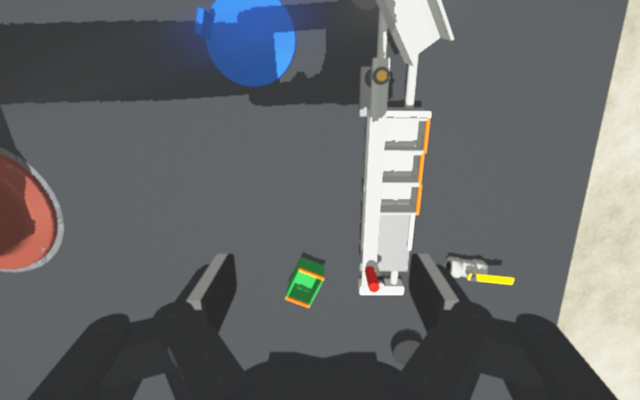

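View pics/w36c.png

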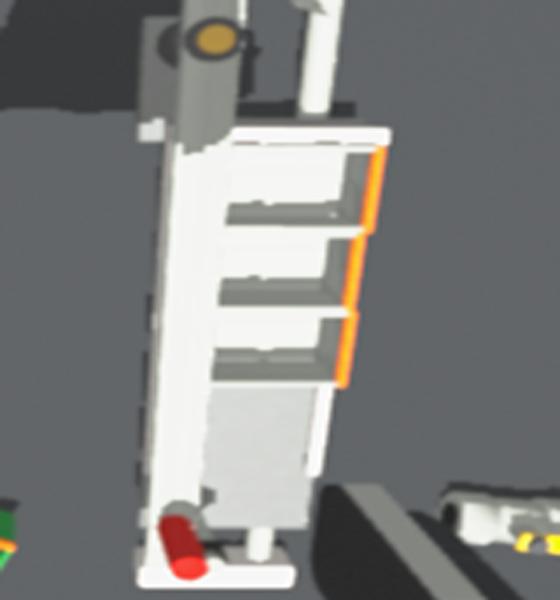

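View pics/s36.png

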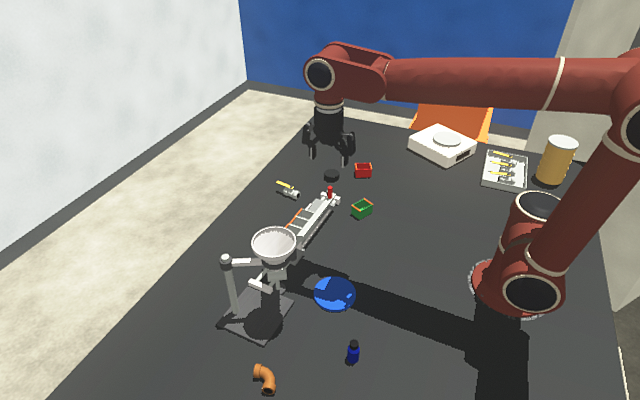

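```bash
python3 -c "
from h import *
c=cam('wrist');h=onz(c,373.5,286.5,.123);pv=dv(-.033,.05);d=h[:2]-pv;print(h,np.linalg.norm(d),'theta',np.arctan2(-d@xd,-d@yd))
print(manip.job_done())"
```

```text
[ 0.60948828 -0.10216731  0.123     ] 0.2635699789268427 theta 0.005919095972669802
the job is handed in; nothing more can be done
None
```

The job is done and handed in at about 53 s of the 200 s. `job_done()` reports no verdict, so the results below are my own measurements.

- **Lid:** I tipped it about 14° by its tab with the far edge still on the funnel. I then lifted it off and laid it flat on the bench, right way up, before the funnel.
- **Pans:** Three steel pans were present; the later camera views showed no fourth. One had been knocked about 3 cm aside, so I measured it again before picking it up. With the keeper open at about 0.77 rad, I set each pan in the carriage and pushed it up, then pressed the whole row with 20 N and it did not move.
- **Row check:** The centres measured y = -22.6, -66.4 and -110.7 mm, within 1 mm of flush. The x offsets were 0 to 2.5 mm and the pans were square to the carriage.
- **Keeper:** I swung the bar round by its handle until it met its stop, with about 8 N at contact. A last look gave about 0.006 rad. The gripper was clear of everything at hand-in.
- **Bystanders:** I did not touch the valve, vial, disc, elbow, or the green and red look-alike pans. They looked undisturbed in the pictures.

One reading differed between views. Pan 1's x offset came out as 3.9 mm in one view and 2.3 mm in a later one, both well inside the 9 mm limit. No check failed.

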